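# Pack the spare camera batteries in the sliding-lid box

## Robot

A 7-joint arm with a two-finger parallel gripper is mounted at the origin on the work surface. World frame = base frame: x ahead of the robot, y to its left, z up, the work surface at z = 0. Lengths are in m, angles in rad, forces in N, time in s.
With the tool pointing down it reaches from about 0.4 to 0.9 m from the base axis. Payload 5.5 kg.
Tool frame: the origin (TCP) lies midway between the tips of the shut fingers; the grasp point (between the pads) lies 19 mm behind it; z points along the fingers, y is the line along which they close (so a half turn about z gives the same grasp; the last joint's range is limited). The gripper opens to 92 mm and grips with 3 to 60 N. Pads are 19 mm wide; open, the fingers measure 130 mm over their backs; the gripper's body (75 mm by 190 mm) begins 47 mm behind the grasp point.
Start: joints at [1.609, 0.501, -0.427, 1.55, 0.221, 1.138, -0.21], TCP at [0.145, -0.634, 0.227] pointing down, gripper open.
Joint ranges: [-2.88, 2.88], [-0.31, 2.03], [-1.54, 1.56], [0.2, 2.42], [-1.41, 4.55], [0.19, 2.02], [-2.57, 2.57]. Speed limits (rad/s): [2.57, 2.57, 3.14, 3.14, 3.14, 3.14, 3.14].

## Interface

Orientations are given as [roll, pitch, yaw] about the fixed x, y, z axes, in that order (R = Rz(yaw) Ry(pitch) Rx(roll)).
In Python, from bench import * gives the robot as it stands. The module is installed in compiled form; this text tells all that it offers.
- The arm moves only by the shell command python3 -m handwheel 'ROWS' [OPENING] [FORCE]. ROWS is JSON, a list that holds one entry, the list of rows, each a list of 6 numbers: the shift along the tool's x, y, z in mm, then the turn, a rotation vector about the tool's x, y, z in degrees. In form: [[[x, y, z, rx, ry, rz], ...]]. A call has 1 to 20 rows; each row shifts and turns the commanded pose from where the row before left it, along the tool's axes as they then stand; what a row does not reach is not made up. A row lasts 1/12 s, in which the tool goes at most 41.7 mm and 7.16 degrees, less where a joint would pass 70% of its speed; a pose out of reach is approached as far as the arm can. A call with a gripper value outside its range is refused whole. OPENING is the opening, from 0 (shut) to 1 (fully open), set as the call begins (- or left out, the last holds). The fingers move at their own pace and stop on an object; FORCE is the grip in N (left out, the last holds). Time passes only in rows, so rows that do not move let the fingers close. It gives the time, the measured TCP pose, the force, the opening and the grip force at its end, in the units of the state.
- get_state(): the state, without advancing time (a new reading comes with each control period).
- read_camera(name): name is "scene" or "top" or "wrist"; returns a dict with "image" (384x512x3 uint8, red, green, blue), "K" (3x3 intrinsics, pixels), "R" (3x3) and "t" (3): a world point X has camera coordinates R X + t. Camera axes: x right, y down, z forward; pixel columns grow to the right and rows downward; lengths in m; the calibration is good to about 2 mm. The wrist camera is an equidistant fisheye: a pixel r from the principal point sees the ray r / f radians off the axis. A picture is of the moment at which its call begins. There is no depth.
- hand_in(): hands the job in; it is judged then, once.
The state is a dict: "time": time; "q": joint angles; "qvel": joint speeds; "joint_efforts": joint torques, N m; "tcp_pos": TCP position; "eef_rot": TCP orientation; "wrist_force": force on the tool from outside, world axes, zero at the start; "moment": the same for the moment, N m; "gripper_width": finger opening in m; "gripper_force": force on a finger pad.
Only numpy, scipy, OpenCV 4.12 (cv2) and the standard library are available. Lean on these libraries where they do the work, as an engineer would, in place of code of your own. Each camera call takes 0.05 s, during which the arm holds its last target. There are 200 camera calls.

## Task

Sort the spare camera batteries: lift the handle end of the wooden box's sliding lid over its stop lip, slide the lid right out of its grooves and lay it aside; take any short packs out of the box and lay them on the desk, and put every middle-length pack from the desk flat in the box, leaving all shorter and longer look-alikes on the desk, and the mugs and the lens cap where they are. Then slide the lid back under its rails and fully home, so that its handle end drops down behind the lip again.

Things in the scene. Friction and masses are not known exactly. Their poses are not given: they have to be found in the camera images.
- box: pale wooden storage box fixed to the desk, 128 mm (its x) by 212 mm (its y, the long way), 46 mm high; origin at the centre of its underside, z up. Inside 104 mm (x) by 196 mm (y), floor at z = 6 mm. The closed lid lies on ledges at z = 32 mm, between side guides 118 mm apart that run the whole length and stand to z = 42 mm
- box_lip (a point): middle of the top of the stop lip, on the box's front (-y) end wall: z = 38 mm, 6 mm above the ledges; the wall is 8 mm thick (y), its inner face at box y = -98 mm. The lid comes out towards the box's -y, once its front end is lifted over this lip
- box_rails (a point): midway between the front ends of the two rails that roof the grooves over the rear of the lid only, from box y = +26 mm (this point) to the rear wall (inner face y = +98 mm, 46 mm high). Point at the rails' underside, z = 42 mm: the 5 mm lid has 5 mm free height there, so it cannot clear the lip by a level lift. Each rail reaches 8 mm in from the guide
- lid_grip (a point): centre of the lid's handle: a dark wooden bar 60 mm along the lid's x, 14 mm thick (y), 26 mm tall, 51 mm from the lid's middle towards its front, this point 18 mm above the underside. The loose lid is a wooden plate 114 mm (x) by 192 mm (y) by 5 mm, 80 to 130 g; closed, its axes are the box's
- lid_mid (a point): middle of the lid's underside; 32 mm above the box's origin and within 2 mm of above it when closed
- lid_front (a point): middle of the lid's front (handle-side) edge, at the underside; the edge that stops behind the lip
- lid_rear (a point): middle of the lid's rear edge, at the underside; the edge that goes under the rails
- cap_c (a point): centre of a loose black camera lens cap, 58 mm across and 9 mm thick, lying among the packs; a bystander
- mug1_c (a point): a white mug, 80 mm across, 92 mm high, at the left; point half-way up; a bystander
- mug2_c (a point): a white mug, 82 mm across, 90 mm high, at the right; point half-way up; a bystander
- pack1_c (a point): centre of a middle-length camera battery pack: light grey block 50 mm long (its x), 34 mm wide (y), 20 mm thick (z), about 70 g, lying flat at first; may be absent
- pack2_c (a point): centre of a middle-length camera battery pack: light grey block 50 mm long (its x), 34 mm wide (y), 20 mm thick (z), about 70 g, lying flat at first; may be absent
- pack3_c (a point): centre of a middle-length camera battery pack: light grey block 50 mm long (its x), 34 mm wide (y), 20 mm thick (z), about 70 g, lying flat at first; may be absent
- pack4_c (a point): centre of a middle-length camera battery pack: light grey block 50 mm long (its x), 34 mm wide (y), 20 mm thick (z), about 70 g, lying flat at first; may be absent
- short1_c (a point): centre of a look-alike battery pack that is too short: light grey block 36 mm long (its x), 34 mm wide (y), 20 mm thick (z); stays on the desk
- long1_c (a point): centre of a look-alike battery pack that is too long: light grey block 66 mm long (its x), 34 mm wide (y), 20 mm thick (z); stays on the desk
- short2_c (a point): centre of a stray short battery pack like short1 (36 mm long (its x), 34 mm wide, 20 mm thick, about 70 g), lying flat inside the closed box at first; may be absent
- short3_c (a point): centre of a stray short battery pack like short1 (36 mm long (its x), 34 mm wide, 20 mm thick, about 70 g), lying flat inside the closed box at first; may be absent

How it is judged:
By the outcome, as a careful person would: the job done as asked, in the order asked, and still so for the second after the job is handed in, with the robot touching nothing.
Of pack1, pack2, pack3, pack4 only 3 to 4 are there at a start; the rules pass over those that are not, and their reading is None.
Of short2, short3 only 1 to 2 are there at a start; the rules pass over those that are not, and their reading is None.
At some moment in a run one of pack1, pack2, pack3, pack4 may be knocked a few centimetres aside while the robot is not near it.
It also fails if it takes over 210 s, if anything falls off the work surface, if the arm or the gripper's body presses on something with over 40 N, if the wrist force passes 120 N, or if a joint passes its speed limit or range.

## Working session

There is one attempt and no reset: what is moved stays moved. The work goes in short steps, Python scripts to look and compute and a shell command to move; the robot and the scene stay as the last step left them, time stands still between calls to the robot, and variables do not carry over. Pictures are saved under pics/ and viewed, at most 14 in all, crops included, and the job is handed in when it is done.

```bash
mkdir -p pics; cat > h.py <<'E'
from bench import *
import numpy as np, cv2
from scipy.spatial.transform import Rotation as Ro
def snap(n,f):
    c=read_camera(n); cv2.imwrite('pics/'+f,cv2.cvtColor(c['image'],cv2.COLOR_RGB2BGR)); np.savez('pics/'+f[:-4]+'.npz',**c); return c
def ray(c,u,v,wrist=False):
    K=c['K']; a=(u-K[0,2])/K[0,0]; b=(v-K[1,2])/K[1,1]
    if wrist:
        r=np.hypot(a,b); d=np.array([np.sin(r)*a/max(r,1e-9),np.sin(r)*b/max(r,1e-9),np.cos(r)])
    else: d=np.array([a,b,1.])
    return -c['R'].T@c['t'], c['R'].T@d
def unproj(c,u,v,z,wrist=False):
    o,d=ray(c,u,v,wrist); return o+d*(z-o[2])/d[2]
def proj(c,X,wrist=False):
    p=c['R']@np.asarray(X)+c['t']; K=c['K']
    if wrist:
        r=np.hypot(p[0],p[1]); th=np.arctan2(r,p[2]); p=np.array([p[0]/r*th,p[1]/r*th,1])
    return K[0,0]*p[0]/p[2]+K[0,2],K[1,1]*p[1]/p[2]+K[1,2]
def pose():
    s=get_state(); return np.array(s['tcp_pos']),Ro.from_euler('xyz',s['eef_rot']).as_matrix(),s
E
python3 - <<'E'
from h import *
for n in('top','scene'):
    c=snap(n,n+'0.png'); print(n,c['K'][0,0],-c['R'].T@c['t'],c['R'].round(2).tolist())
p,R,s=pose(); print(p,s['eef_rot'],R.round(3).tolist(),s['time'])
E
```

```text
top 394.05323301507906 [ 0.35619626 -0.03769419  1.06739554] [[-0.02, -1.0, 0.0], [-0.98, 0.02, -0.19], [0.19, -0.01, -0.98]]
scene 442.8448017382855 [ 1.37694361 -0.44655493  0.90692444] [[0.44, 0.9, -0.01], [0.61, -0.31, -0.73], [-0.66, 0.31, -0.69]]
[ 0.1447303  -0.6330476   0.22579112] [-3.13989943e+00 -7.51049086e-05  2.24858559e-01] [[0.975, 0.223, -0.0], [0.223, -0.975, 0.002], [0.0, -0.002, -1.0]] 0.1
```

View pics/top0.png

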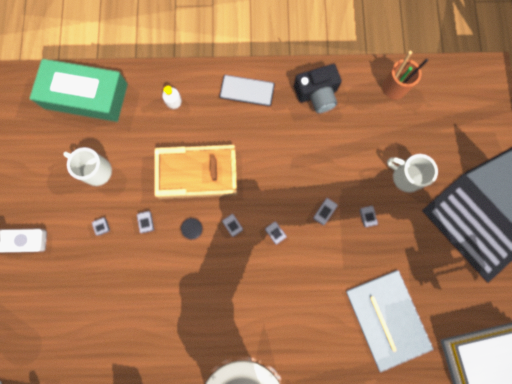

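View pics/scene0.png

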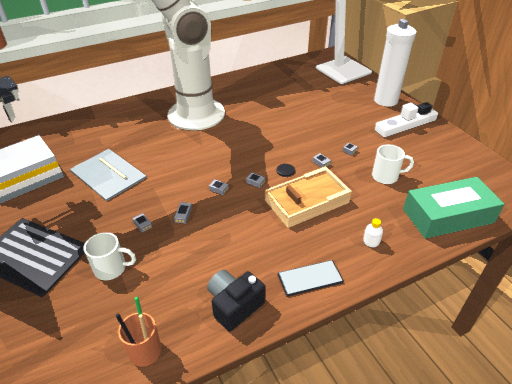

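Top view: box at (195,171) with its handle at (213,167) towards the right (world -y). Packs are at (100,226), (145,222), (232,226), (276,233), (325,211) and (369,216), and the cap is at (191,228). Next I'll measure from a zoomed crop.

```bash
python3 - <<'E'
from h import *
im=cv2.imread('pics/top0.png')
a=cv2.resize(im[135:250,85:250],None,fx=4.8,fy=4.8,interpolation=cv2.INTER_CUBIC)
cv2.imwrite('pics/crop0.png',a)
c=dict(np.load('pics/top0.npz'))
hsv=cv2.cvtColor(im,cv2.COLOR_BGR2HSV)
m=(hsv[...,1]<75).astype(np.uint8)*255
m=cv2.morphologyEx(m,cv2.MORPH_CLOSE,np.ones((5,5)))
for (u,v) in [(100,226),(145,222),(232,226),(276,233),(325,211),(369,216)]:
    sub=np.zeros_like(m); sub[v-17:v+18,u-17:u+18]=m[v-17:v+18,u-17:u+18]
    n,l,st,ce=cv2.connectedComponentsWithStats(sub); k=1+np.argmax(st[1:,4])
    ys,xs=np.where(l==k)
    P=np.array([unproj(c,x,y,.015)[:2] for x,y in zip(xs,ys)],np.float32)*1000
    r=cv2.minAreaRect(P); print((u,v),np.round(r[0],1),np.round(r[1],1),round(r[2],1),st[k,4])
E
```

```text
(100, 226) [454.5 372.9] [42.1 38.7] 21.3 229
(145, 222) [464.3 254.6] [56.6 39.1] 11.5 304
(232, 226) [450.5  21.3] [54.2 37.6] 32.9 287
(276, 233) [428.9 -92.8] [53.8 37.9] 35.4 283
(325, 211) [ 483.2 -228.2] [38.2 70.8] 53.9 367
(369, 216) [ 467.7 -343.5] [54.1 40.3] 11.0 291
```

View pics/crop0.png

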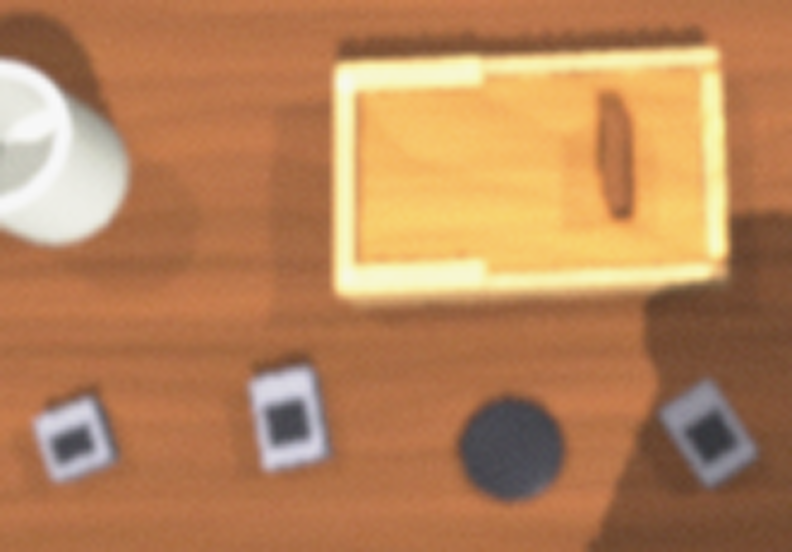

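Crop: cap at (512,447), a short at (75,440), mids at (288,418) and (708,432). Box corners at roughly (335,62), (338,297), (725,277) and (718,48), handle around (615,155). The others, by length: long at (325,211), mids at (276,233) and (369,216), so all four mids are on the desk. Next I'll work out the box pose.

```bash
cat >> h.py <<'E'
def plan(x,y,z,yaw=0,tilt=0):
    """mm, deg (yaw: tool x dir vs world x; tilt about tool x). turn first, then shift in the new tool frame"""
    p,R,s=pose()
    T=(Ro.from_euler('z',yaw,degrees=True)*Ro.from_euler('x',180,degrees=True)*Ro.from_euler('x',tilt,degrees=True)).as_matrix()
    rv=np.degrees(Ro.from_matrix(R.T@T).as_rotvec()); d=T.T@(np.array([x,y,z])-p*1000)
    print('turn',rv.round(2),'then shift',d.round(1),'rows',np.ceil(np.linalg.norm(d)/41).astype(int))
E
python3 - <<'E'
from h import *
from scipy.optimize import least_squares
c=dict(np.load('pics/top0.npz'))
uv=lambda x,y:np.array([85+x/4.8-.4,135+y/4.8-.4])
obs=[((-64,106,46),(335,62)),((64-128,106,46),(335,62)),]
# box x ~ world x (image up) , box y ~ world y (image left)
obs=[((64,106,46),(335,62)),((-64,106,46),(336,293)),((-64,-106,42),(725,277)),((64,-106,42),(718,48))]
def X(p,b):
    cs,sn=np.cos(p[2]),np.sin(p[2]); b=np.array(b)/1000
    return np.array([p[0]+cs*b[0]-sn*b[1],p[1]+sn*b[0]+cs*b[1],b[2]])
f=lambda p:np.concatenate([np.array(proj(c,X(p,b)))-uv(*o) for b,o in obs])
r=least_squares(f,[.6,.12,0]); print(r.x,np.degrees(r.x[2]),r.fun.round(1))
for z,o in ((63,(603,95)),(63,(628,213)),(63,(615,152))):print(unproj(c,*uv(*o),z/1000)*1000)
print('expected handle',X(r.x,(0,-51,63))*1000,'lid px',(proj(c,X(r.x,(0,-51,63)))-np.array([85,135]))*4.8)
h=X(r.x,(0,-51,63))*1000
plan(h[0],h[1],150,np.degrees(r.x[2]))
E
```

```text
[0.59676322 0.11796871 0.02604807] 1.4924446537972027 [ 0.5  0.6  0.1 -0.6 -0.2 -0.5 -0.4  0.6]
[633.08811233  74.917982    63.        ]
[566.69075274  61.1917897   63.        ]
[600.81579085  68.28782758  63.        ]
expected handle [598.09152085  66.98600616  63.        ] lid px [615.46085555 154.89754104]
turn [-1.000e-01  1.000e-02  1.139e+01] then shift [ 471.4 -688.    75.8] rows 21
```

```bash
python3 -m handwheel '[[[0,0,0,0,0,5.7],[0,0,0,0,0,5.7],[22,-32.5,3.5,0,0,0],[22,-32.5,3.5,0,0,0],[22,-32.5,3.5,0,0,0],[22,-32.5,3.5,0,0,0],[22,-32.5,3.5,0,0,0],[22,-32.5,3.5,0,0,0],[22,-32.5,3.5,0,0,0],[22,-32.5,3.5,0,0,0],[22,-32.5,3.5,0,0,0],[22,-32.5,3.5,0,0,0],[22,-32.5,3.5,0,0,0],[22,-32.5,3.5,0,0,0],[22,-32.5,3.5,0,0,0],[22,-32.5,3.5,0,0,0],[22,-32.5,3.5,0,0,0],[22,-32.5,3.5,0,0,0],[22,-32.5,3.5,0,0,0],[0,0,0,0,0,0]]]' 1
python3 -c "
from h import *
plan(598,67,150,1.5)"
```

```text
time: 1.77
tcp_pos: [0.508, -0.0622, 0.1675]
eef_rot: [-3.136, -0.004, 0.037]
wrist_force: [0.1, 0.6, -0.5]
gripper_width: 0.0919
gripper_force: 0.0
turn [-0.3  -0.22  0.61] then shift [  93.3 -126.8   17.5] rows 4
```

```bash
python3 -m handwheel '[[[23.4,-32,4.4,0,0,0.5],[23.4,-32,4.4,0,0,0],[23.4,-32,4.4,0,0,0],[23.4,-31,4.4,0,0,0],[0,0,0,0,0,0],[0,0,0,0,0,0]]]'
python3 - <<'E'
from h import *
c=snap('wrist','w1.png'); plan(598,67,150,1.5)
t=snap('top','top1.png')
print(c['K'],-c['R'].T@c['t'])
def B(b):
    a=np.radians(1.5);R=np.array([[np.cos(a),-np.sin(a)],[np.sin(a),np.cos(a)]])
    return np.r_[np.array([.5968,.118])+R@np.array(b[:2])/1000,b[2]/1000]
for b in [(30,-58,63),(-30,-58,63),(30,-44,63),(-30,-44,63),(64,-106,42),(-64,-106,42),(64,106,46),(-64,106,46)]: print(b,np.round(proj(c,B(b),True),1))
cv2.imwrite('pics/w1b.png',cv2.resize(cv2.imread('pics/w1.png'),(800,600)))
E
```

```text
time: 2.27
tcp_pos: [0.5956, 0.0606, 0.1488]
eef_rot: [-3.139, 0.001, 0.022]
wrist_force: [-0.6, -0.3, 0.1]
gripper_width: 0.0916
gripper_force: 0.0
turn [-0.01  0.1  -0.4 ] then shift [ 3.2 -9.  -1.2] rows 1
[[297.31863964   0.         257.45418166]
 [  0.         297.31863964 188.89414155]
 [  0.           0.           1.        ]] [0.66437487 0.06108934 0.30598602]
(30, -58, 63) [257.5 155.7]
(-30, -58, 63) [257.8 223.8]
(30, -44, 63) [240.5 155.8]
(-30, -44, 63) [241.8 223.8]
(64, -106, 42) [311.5 114.8]
(-64, -106, 42) [306.3 247.3]
(64, 106, 46) [ 88.7 123. ]
(-64, 106, 46) [104.4 244.8]
```

View pics/w1b.png

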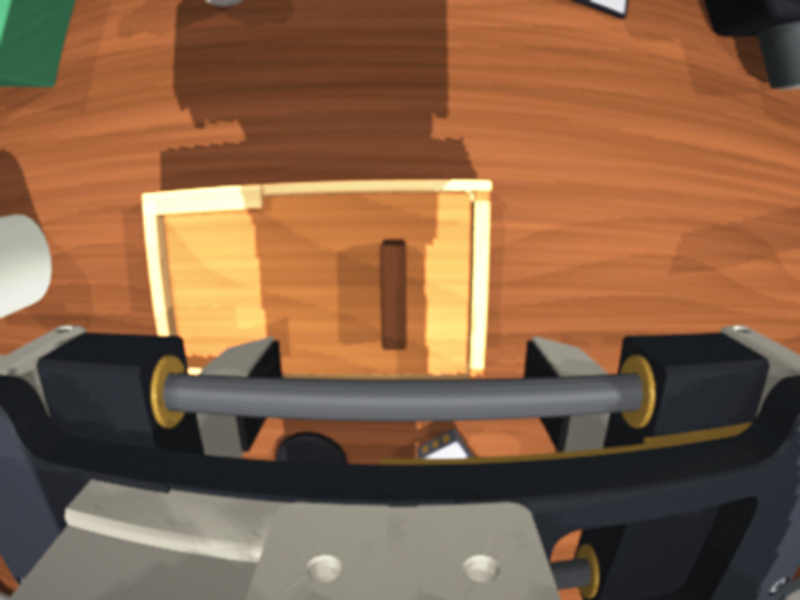

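Wrist view: handle at about (393,294), box corners (491,182) and (143,195). That is within 2 px of my box estimate, shifted about 2 mm towards -y. Now I'll centre and descend.

```bash
python3 -m handwheel '[[[2,-6,20,0,0,0],[0,0,30,0,0,0],[0,0,30,0,0,0],[0,0,0,0,0,0],[0,0,0,0,0,0],[0,0,0,0,0,0]]]' 0.45 15
python3 -c "
from h import *
for i in range(3):
  read_camera('top');plan(597.5,66,41,1.5)"
```

```text
time: 2.87
tcp_pos: [0.5982, 0.0621, 0.0711]
eef_rot: [3.141, -0.001, 0.015]
wrist_force: [-0.8, -0.5, -0.0]
gripper_width: 0.0564
gripper_force: 0.0
turn [ 0.   -0.17 -0.59] then shift [-1.3 -3.5 30.7] rows 1
turn [ 0.   -0.2  -0.58] then shift [-1.5 -3.3 30.9] rows 1
turn [ 0.   -0.2  -0.56] then shift [-1.5 -3.1 30.9] rows 1
```

```bash
python3 -m handwheel '[[[-1.4,-3.3,15,0,-0.2,-0.6],[0,0,15.5,0,0,0],[0,0,0,0,0,0],[0,0,0,0,0,0]]]' 0.4
python3 -m handwheel '[[[0,0,0,0,0,0],[0,0,0,0,0,0],[0,0,0,0,0,0],[0,0,0,0,0,0],[0,0,0,0,0,0],[0,0,0,0,0,0],[0,0,0,0,0,0]]]' 0 25
python3 -c "
from h import *
plan(597.5,66,41,1.5);print(pose()[2]['wrist_force'])"
```

```text
time: 3.35
tcp_pos: [0.5957, 0.0666, 0.039]
eef_rot: [3.142, 0.004, 0.028]
wrist_force: [-0.0, -0.5, 0.4]
gripper_width: 0.0367
gripper_force: 0.0
time: 3.93
tcp_pos: [0.5962, 0.0663, 0.0395]
eef_rot: [3.141, 0.003, 0.028]
wrist_force: [-1.2, -0.4, 3.3]
gripper_width: 0.0136
gripper_force: 25.0
turn [0.01 0.18 0.08] then shift [ 1.3  0.4 -1.5] rows 1
[-1.2042331  -0.44341817  3.31964939]
```

```bash
python3 -m handwheel '[[[0,0,-1.9,-0.75,0,0],[0,0,-1.9,-0.75,0,0],[0,0,-1.9,-0.75,0,0],[0,0,-1.9,-0.75,0,0],[0,0,0,0,0,0],[0,0,0,0,0,0]]]' 0 30
python3 -m handwheel '[[[0,10,0,0,0,0],[0,10,0,0,0,0],[0,0,0,0,0,0]]]'
```

```text
time: 4.43
tcp_pos: [0.596, 0.0676, 0.0468]
eef_rot: [3.09, 0.003, 0.029]
wrist_force: [0.1, 0.4, -0.0]
gripper_width: 0.0138
gripper_force: 30.0
time: 4.68
tcp_pos: [0.5965, 0.0421, 0.0473]
eef_rot: [3.086, 0.005, 0.024]
wrist_force: [-0.9, -0.6, 0.6]
gripper_width: 0.0139
gripper_force: 30.0
```

```bash
python3 -m handwheel '[[[0,12,0,0,0,0],[0,12,0,0,0,0],[0,12,0,0,0,0],[0,12,0,0,0,0],[0,12,0,0,0,0],[0,12,0,0,0,0],[0,10,-20,0,0,0],[0,0,-30,0,0,0],[0,0,-30,0,0,0],[0,0,0,0,0,0],[0,0,0,0,0,0]]]'
python3 - <<'E'
from h import *
t=snap('top','top2.png'); plan(612,-250,11,0)
a=t['image'][120:260,85:400]; cv2.imwrite('pics/crop2.png',cv2.resize(a[...,::-1],None,fx=2.5,fy=2.5,interpolation=cv2.INTER_CUBIC))
E
```

```text
time: 5.6
tcp_pos: [0.6007, -0.0317, 0.1342]
eef_rot: [3.089, -0.001, 0.027]
wrist_force: [0.6, -1.3, -1.6]
gripper_width: 0.0138
gripper_force: 30.0
turn [3.03 0.09 1.55] then shift [ 12.7 218.1 121.5] rows 7
```

View pics/crop2.png

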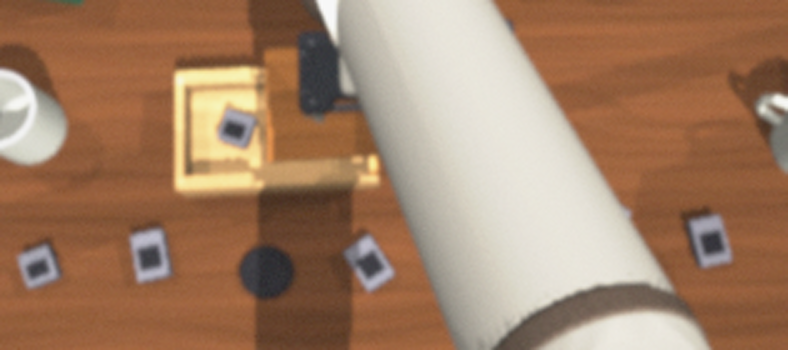

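The crop shows the lid out in the gripper at (285,90) and a short pack in the box at (237,128). The packs on the desk haven't moved. Now I'll lay the lid aside.

```bash
python3 -m handwheel '[[[0,0,0,3,0,1.5],[2,36,0,0,0,0],[2,36,0,0,0,0],[2,36,0,0,0,0],[2,36,0,0,0,0],[2,36,0,0,0,0],[2,36,0,0,0,0],[0,0,30,0,0,0],[0,0,30,0,0,0],[0,0,30,0,0,0],[0,0,15,0,0,0],[0,0,0,0,0,0],[0,0,0,0,0,0],[0,0,0,0,0,0]]]'
python3 -c "
from h import *
plan(612,-250,8.5,0)"
```

```text
time: 6.82
tcp_pos: [0.6123, -0.2469, 0.0282]
eef_rot: [3.141, 0.001, 0.002]
wrist_force: [-0.7, -0.0, -0.1]
gripper_width: 0.0138
gripper_force: 30.0
turn [0.02 0.06 0.11] then shift [-0.3  3.1 19.7] rows 1
```

```bash
python3 -m handwheel '[[[0,0,9,0,0,0],[0,0,8,0,0,0],[0,0,2,0,0,0],[0,0,0,0,0,0],[0,0,0,0,0,0]]]'
python3 -m handwheel '[[[0,0,0,0,0,0],[0,0,0,0,0,0],[0,0,0,0,0,0],[0,0,0,0,0,0]]]' 0.5
python3 -m handwheel '[[[0,0,-40,0,0,0],[0,0,-40,0,0,0],[0,0,-40,0,0,0],[-20,-35,0,0,0,0],[-20,-35,0,0,0,0],[-20,-35,0,0,0,0],[-20,-35,0,0,0,0],[-20,-35,0,0,0,0],[-10,-35,0,0,0,0],[0,0,0,0,0,0],[0,0,0,0,0,0]]]' 0.7
python3 - <<'E'
from h import *
t=snap('top','top3.png');w=snap('wrist','w3.png')
a=cv2.resize(t['image'][120:260,85:400,::-1],None,fx=2.5,fy=2.5,interpolation=cv2.INTER_CUBIC)
b=w['image'][:240,:,::-1]; b=cv2.resize(b,(512,240))
o=np.zeros((600,788,3),np.uint8);o[:350]=a;o[350:590,:512]=b
cv2.imwrite('pics/c3.png',o)
E
```

```text
time: 7.23
tcp_pos: [0.611, -0.247, 0.008]
eef_rot: [3.141, 0.003, 0.002]
wrist_force: [-0.1, -0.7, -0.6]
gripper_width: 0.0137
gripper_force: 30.0
time: 7.57
tcp_pos: [0.6112, -0.2471, 0.0082]
eef_rot: [3.141, 0.002, 0.001]
wrist_force: [-0.5, -0.3, -0.4]
gripper_width: 0.0356
gripper_force: 0.0
time: 8.48
tcp_pos: [0.5007, -0.0347, 0.1289]
eef_rot: [3.141, 0.002, 0.007]
wrist_force: [-0.1, 0.0, 0.3]
gripper_width: 0.0642
gripper_force: 0.0
```

View pics/c3.png

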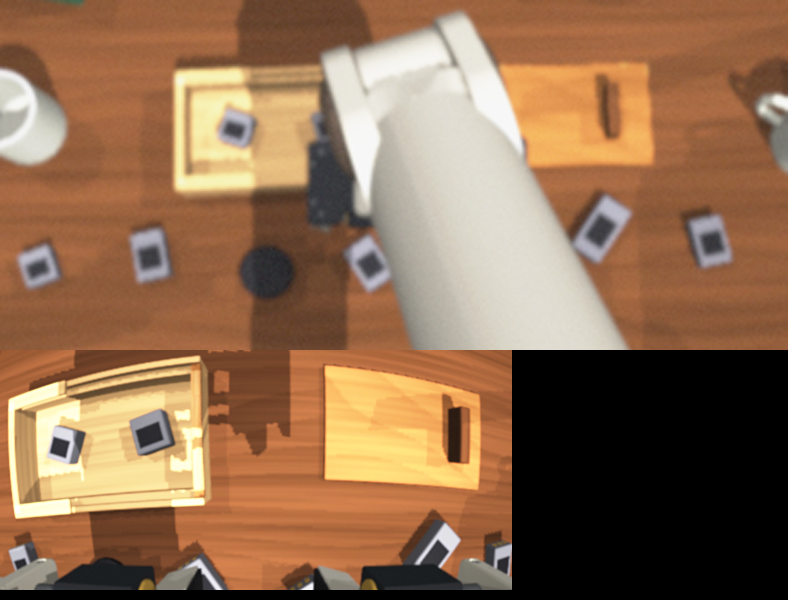

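The composite shows the lid flat on the desk at the right, clear of the long pack. There are two shorts in the box, in the wrist part at (66,445) and (152,432). I'll step aside and measure from the top view.

```bash
python3 -m handwheel '[[[0,40,-10,0,0,0],[0,40,-10,0,0,0],[0,40,-10,0,0,0],[0,40,0,0,0,0],[0,40,0,0,0,0],[0,40,0,0,0,0],[0,0,0,0,0,0]]]' 0.7
cat >> h.py <<'E'
def rect(c,u,v,z,w=17,thr=75,cl=5):
    im=c['image'];hsv=cv2.cvtColor(im,cv2.COLOR_RGB2HSV)
    m=(hsv[...,1]<thr).astype(np.uint8)*255
    m=cv2.morphologyEx(m,cv2.MORPH_CLOSE,np.ones((cl,cl)))
    sub=np.zeros_like(m); sub[v-w:v+w+1,u-w:u+w+1]=m[v-w:v+w+1,u-w:u+w+1]
    n,l,st,ce=cv2.connectedComponentsWithStats(sub)
    if n<2: print((u,v),'none');return
    k=1+np.argmax(st[1:,4]); ys,xs=np.where(l==k)
    P=np.array([unproj(c,x,y,z)[:2] for x,y in zip(xs,ys)],np.float32)*1000
    r=cv2.minAreaRect(P); (a,b),t=r[1],r[2]
    if b>a: a,b,t=b,a,t-90
    print((u,v),'centre',np.round(r[0],1),'L %.1f W %.1f yaw %.1f'%(a,b,t),st[k,4]); return r
def px(c,x,y,z): return tuple(int(round(q)) for q in proj(c,np.array([x,y,z])/1000))
E
python3 - <<'E'
from h import *
t=snap('top','top4.png')
for x,y in [(454,373),(464,255),(450,21),(429,-93),(468,-343)]: rect(t,*px(t,x,y,15),.015)
a=cv2.resize(t['image'][140:205,145:245,::-1],None,fx=8,fy=8,interpolation=cv2.INTER_CUBIC)
cv2.imwrite('pics/c4.png',a)
E
```

```text
time: 9.17
tcp_pos: [0.4989, -0.2907, 0.1577]
eef_rot: [3.136, 0.003, -0.014]
wrist_force: [-1.4, -1.2, 0.1]
gripper_width: 0.0643
gripper_force: 0.0
(100, 226) centre [454.5 372.9] L 42.1 W 38.7 yaw 21.3 228
(145, 222) centre [464.3 254.5] L 56.5 W 39.4 yaw 11.9 306
(232, 225) centre [451.3  21.4] L 53.5 W 37.4 yaw 34.5 270
(275, 232) centre [429. -93.] L 55.0 W 37.4 yaw 35.4 291
(368, 216) centre [ 477.4 -345. ] L 92.9 W 72.8 yaw 88.9 549
```

View pics/c4.png

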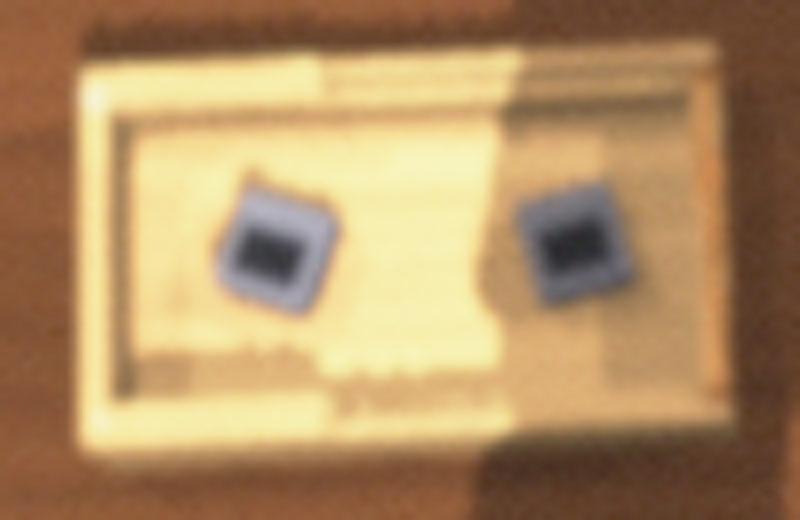

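Crop: box interior with short A around (277,248), its long axis roughly along box y and tilted down-right. Short B is around (575,243), tilted the other way.

```bash
python3 - <<'E'
from h import *
c=dict(np.load('pics/top4.npz'))
A=[(253,188),(338,215),(303,312),(220,275)];B=[(520,205),(607,183),(630,275),(548,303)]
a=np.radians(1.5);Rb=np.array([[np.cos(a),-np.sin(a)],[np.sin(a),np.cos(a)]]);o=np.array([596,116.7])
for q in(A,B):
    P=np.array([unproj(c,145+x/8-.44,140+y/8-.44,.021)[:2]*1000 for x,y in q],np.float32)
    r=cv2.minAreaRect(P); e=P[1]-P[0]+P[2]-P[3]
    print(r,'box',Rb.T@(np.array(r[0])-o),'top-edge dir deg from world -y:',np.degrees(np.arctan2(e[0],-e[1])))
    m=P.mean(0)
for x,y,z in [(596,116.7,46)]:
    for b in [(52,98),(-52,98),(-52,-98),(52,-98)]:
        w=o+Rb@np.array(b); u=np.array(proj(c,np.r_[w,6 if 0 else 46]/1000)); print(b,((u-[144.56,139.56])*8).round())
plan(593.5,163.6,150,16)
E
```

```text
((600.147705078125, 163.7613983154297), (31.191579818725586, 35.45534133911133), 71.02986907958984) box [ 5.37820755 46.93669729] top-edge dir deg from world -y: -22.123705
((600.5020141601562, 62.325862884521484), (35.651859283447266, 30.5484561920166), 13.588101387023926) box [  3.07712246 -54.47335345] top-edge dir deg from world -y: 15.893709
(52, 98) [110. 104.]
(-52, 98) [109. 409.]
(-52, -98) [705. 383.]
(52, -98) [694.  79.]
turn [  0.1    0.22 -16.63] then shift [ 214.2 -405.9    7.5] rows 12
```

```bash
python3 -m handwheel '[[[0,-38,0,0,0,7],[0,-38,0,0,0,6.5],[0,-38,0,0,0,6],[0,0,0,0,0,0]]]' 0.54 15
python3 -c "
from h import *
plan(600,163.7,100,-20);print(pose()[2]['q'])"
```

```text
time: 9.55
tcp_pos: [0.5169, -0.1549, 0.1588]
eef_rot: [-3.137, 0.002, -0.335]
wrist_force: [0.6, 1.3, 0.8]
gripper_width: 0.0498
gripper_force: 0.0
turn [-0.24  0.13  0.78] then shift [ -30.9 -327.8   58.8] rows 9
[ 0.71892917  0.41538325 -0.5862788   1.88634742  0.27799221  0.923605
 -1.90412602]
```

```bash
python3 -m handwheel '[[[-3.5,-37,0,0,0,0],[-3.5,-37,0,0,0,0],[-3.5,-37,0,0,0,0],[-3.5,-37,0,0,0,0],[-3.5,-37,0,0,0,0],[-3.5,-37,0,0,0,0],[-3.5,-37,0,0,0,0],[-3.5,-37,0,0,0,0],[-3,-30,0,0,0,0],[0,0,0,0,0,0],[0,0,28,0,0,0],[0,0,30,0,0,0],[0,0,0,0,0,0],[0,0,0,0,0,0]]]'
python3 -c "
from h import *
plan(600,163.7,8,-20);print(pose()[2]['q'])"
```

```text
time: 10.72
tcp_pos: [0.5923, 0.1521, 0.0984]
eef_rot: [3.138, 0.006, -0.339]
wrist_force: [0.9, -0.5, 0.1]
gripper_width: 0.0494
gripper_force: 0.0
turn [0.21 0.36 0.57] then shift [  3.3 -13.5  90.4] rows 3
[ 0.11496004  0.61793487 -0.55592787  1.74019083  0.39743839  0.90548327
 -2.51956448]
```

```bash
python3 -m handwheel '[[[3,-13.5,0,0,0,-3],[0,0,0,0,0,0],[0,0,0,0,0,0]]]'
python3 -c "
from h import *
plan(600,163.7,8,-18);print(pose()[2]['q'][6])"
```

```text
time: 10.97
tcp_pos: [0.6024, 0.1658, 0.1019]
eef_rot: [-3.14, 0.001, -0.287]
wrist_force: [0.6, 0.6, 0.3]
gripper_width: 0.0496
gripper_force: 0.0
turn [-0.08  0.03  1.54] then shift [-1.6  2.7 93.9] rows 3
-2.4886418159444013
```

```bash
python3 -m handwheel '[[[-1.5,2.5,24,0,0,1],[0,0,30,0,0,0],[0,0,25,0,0,0],[0,0,15,0,0,0],[0,0,0,0,0,0],[0,0,0,0,0,0]]]'
python3 -c "
from h import *
plan(600,163.7,8,-18);print(pose()[2]['q'][6],pose()[2]['wrist_force'])"
python3 -m handwheel '[[[0,0,0,0,0,0],[0,0,0,0,0,0],[0,0,0,0,0,0],[0,0,0,0,0,0],[0,0,0,0,0,0]]]' 0 15
```

```text
time: 11.47
tcp_pos: [0.5994, 0.1624, 0.0072]
eef_rot: [3.141, 0.001, -0.306]
wrist_force: [1.0, -0.4, 1.0]
gripper_width: 0.0494
gripper_force: 0.0
turn [0.04 0.07 0.48] then shift [ 0.2 -1.4 -0.8] rows 1
-2.533351247102619 [ 0.95863534 -0.40632966  1.01384193]
time: 11.88
tcp_pos: [0.5991, 0.1628, 0.0065]
eef_rot: [3.141, 0.002, -0.304]
wrist_force: [-0.7, -1.8, 4.3]
gripper_width: 0.0345
gripper_force: 14.9
```

```bash
python3 -m handwheel '[[[0,0,-30,0,0,0],[0,0,-35,0,0,0],[0,0,-35,0,0,0],[0,0,0,0,0,-6],[0,0,0,0,0,-6],[0,0,0,0,0,-5],[0,0,0,0,0,0],[0,0,0,0,0,0]]]'
python3 -c "
from h import *
plan(370,290,100,0);print(pose()[2]['q'])"
```

```text
time: 12.55
tcp_pos: [0.5986, 0.1628, 0.1056]
eef_rot: [-3.142, 0.004, -0.01]
wrist_force: [-1.0, -0.2, -0.6]
gripper_width: 0.0339
gripper_force: 14.9
turn [-0.    0.21 -0.59] then shift [-228.6 -127.2    5.6] rows 7
[ 0.12014028  0.62757363 -0.58791206  1.71611391  0.41676451  0.92932121
 -2.21574927]
```

```bash
python3 -m handwheel '[[[-32,-24,0,0,0,-0.6],[-32,-24,0,0,0,0],[-32,-24,0,0,0,0],[-32,-24,0,0,0,0],[-32,-24,0,0,0,0],[-32,-24,0,0,0,0],[-31,-23,0,0,0,0],[0,0,30,0,0,0],[0,0,30,0,0,0],[0,0,20,0,0,0],[0,0,0,0,0,0],[0,0,0,0,0,0],[0,0,0,0,0,0]]]'
python3 -c "
from h import *
plan(375,330,1.5,0);print(pose()[2]['q'])"
```

```text
time: 13.63
tcp_pos: [0.3793, 0.3277, 0.0271]
eef_rot: [-3.141, 0.003, 0.002]
wrist_force: [-0.6, 0.6, 0.4]
gripper_width: 0.0339
gripper_force: 14.9
turn [-0.01  0.14  0.14] then shift [-4.3 -2.3 25.6] rows 1
[-0.52253809  0.53028776 -0.29293246  2.05266005  0.2601291   0.59485864
 -2.56267035]
```

```bash
python3 -m handwheel '[[[0,0,0,0,0,-6],[0,0,0,0,0,-6],[0,0,15,0,0,0],[0,0,9.5,0,0,0],[0,0,0,0,0,0],[0,0,0,0,0,0]]]'
python3 -m handwheel '[[[0,0,0,0,0,0],[0,0,0,0,0,0],[0,0,0,0,0,0],[0,0,-30,0,0,0],[0,0,-35,0,0,0],[0,0,-35,0,0,-6],[0,0,0,0,0,-6],[0,0,0,0,0,0]]]' 0.55
python3 -c "
from h import *
plan(600.5,62.3,100,103.5);print(pose()[2]['q'])"
```

```text
time: 14.13
tcp_pos: [0.3791, 0.3268, 0.0021]
eef_rot: [3.142, 0.003, 0.211]
wrist_force: [0.4, -0.6, -1.0]
gripper_width: 0.0341
gripper_force: 14.9
time: 14.8
tcp_pos: [0.3808, 0.3285, 0.1045]
eef_rot: [-3.14, -0.002, 0.426]
wrist_force: [0.1, 0.6, -0.7]
gripper_width: 0.0503
gripper_force: 0.0
turn [ 1.00e-02 -1.80e-01 -7.91e+01] then shift [-310.1  151.5    4.5] rows 9
[-0.38115699  0.41365312 -0.4593057   2.01779813  0.25978202  0.76300554
 -2.14064533]
```

```bash
python3 -m handwheel '[[[0,0,0,0,0,-7],[0,0,0,0,0,-7],[0,0,0,0,0,-7],[0,0,0,0,0,-7],[0,0,0,0,0,-7],[0,0,0,0,0,-7],[0,0,0,0,0,-7],[0,0,0,0,0,-7],[0,0,0,0,0,-7],[0,0,0,0,0,-7],[0,0,0,0,0,-7],[0,0,0,0,0,-2],[0,0,0,0,0,0]]]' 0.52
python3 -m handwheel '[[[-35,17,0,0,0,0],[-35,17,0,0,0,0],[-35,17,0,0,0,0],[-35,17,0,0,0,0],[-35,17,0,0,0,0],[-35,17,0,0,0,0],[-35,17,0,0,0,0],[-35,17,0,0,0,0],[-30,15,0,0,0,0],[0,0,0,0,0,0],[0,0,0,0,0,0],[0,0,0,0,0,0]]]'
python3 -c "
from h import *
plan(600,62.5,100,103.5);print(pose()[2]['q'])"
```

```text
time: 15.88
tcp_pos: [0.3783, 0.3264, 0.1007]
eef_rot: [-3.136, 0.0, 1.799]
wrist_force: [0.3, 0.7, 1.0]
gripper_width: 0.0477
gripper_force: 0.0
time: 16.88
tcp_pos: [0.5959, 0.0603, 0.1005]
eef_rot: [-3.137, -0.001, 1.799]
wrist_force: [0.5, 0.2, 0.6]
gripper_width: 0.0475
gripper_force: 0.0
turn [-0.28 -0.07 -0.44] then shift [1.2 4.5 0.5] rows 1
[ 0.36705141  0.63340057 -0.69324996  1.7708919   0.49246156  0.92356138
 -0.30988855]
```

Confirm B's alignment from the wrist camera, now that it is close.

```bash
python3 -m handwheel '[[[1,4.5,0,0,0,0],[0,0,40,0,0,0],[0,0,23,0,0,0],[0,0,0,0,0,0],[0,0,0,0,0,0]]]' 0.52
python3 - <<'E'
from h import *
plan(600,62.5,7,103.5)
w=snap('wrist','w5.png');t=snap('top','top5.png')
a=cv2.resize(w['image'][...,::-1],(600,450))
cv2.imwrite('pics/w5b.png',a)
E
```

```text
time: 17.3
tcp_pos: [0.5992, 0.0634, 0.0375]
eef_rot: [-3.135, -0.001, 1.803]
wrist_force: [0.5, 0.7, 0.4]
gripper_width: 0.0477
gripper_force: 0.0
turn [-0.36 -0.07 -0.18] then shift [-1.   0.6 30.5] rows 1
```

View pics/w5b.png

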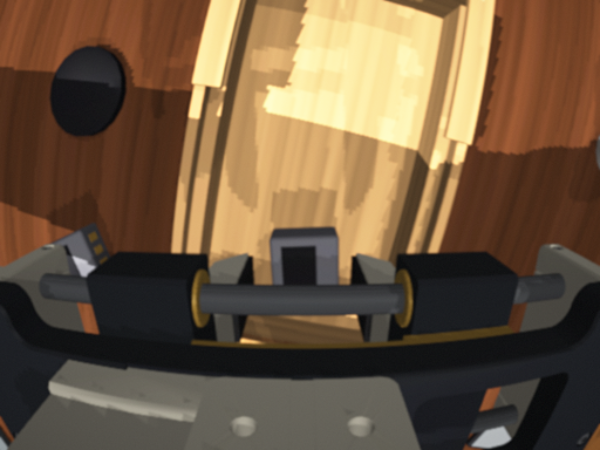

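The short at (304,262) is square and centred between the fingers at (232,285) and (375,285). Continuing down.

```bash
python3 -m handwheel '[[[0,0,20,0,0,0],[0,0,10,0,0,0],[0,0,0,0,0,0],[0,0,0,0,0,0]]]' 0.52
python3 -m handwheel '[[[0,0,0,0,0,0],[0,0,0,0,0,0],[0,0,0,0,0,0],[0,0,0,0,0,0],[0,0,0,0,0,0],[0,0,-30,0,0,0],[0,0,-35,0,0,0],[0,0,-35,0,0,0],[0,0,0,0,0,7],[0,0,0,0,0,6.5],[0,0,0,0,0,0]]]' 0 15
python3 -c "
from h import *
plan(375,250,100,90);print(pose()[2]['q'])"
```

```text
time: 17.73
tcp_pos: [0.6008, 0.0618, 0.0088]
eef_rot: [-3.138, -0.0, 1.801]
wrist_force: [-0.4, -0.5, 1.1]
gripper_width: 0.0481
gripper_force: 0.0
time: 18.65
tcp_pos: [0.6016, 0.0616, 0.1093]
eef_rot: [-3.14, 0.001, 1.561]
wrist_force: [0.1, -0.4, -1.1]
gripper_width: 0.0363
gripper_force: 14.8
turn [-0.08  0.06 -0.54] then shift [ 188.4 -226.6    9.3] rows 8
[ 0.32979277  0.61204149 -0.64453013  1.7556716   0.44732506  0.92667155
 -0.51231641]
```

```bash
python3 -m handwheel '[[[23.5,-29.2,0,0,0,0],[23.5,-29.2,0,0,0,0],[23.5,-29.2,0,0,0,0],[23.5,-29.2,0,0,0,0],[23.5,-29.2,0,0,0,0],[23.5,-29.2,0,0,0,0],[23.5,-29.2,0,0,0,0],[23.5,-29.2,0,0,0,0],[0,0,30,0,0,0],[0,0,30,0,0,0],[0,0,20,0,0,0],[0,0,0,0,0,0],[0,0,0,0,0,0]]]'
python3 -c "
from h import *
plan(368,250,3,90);print(pose()[2]['q'])"
```

```text
time: 19.73
tcp_pos: [0.3669, 0.2506, 0.0282]
eef_rot: [-3.135, 0.002, 1.569]
wrist_force: [0.4, -0.9, -0.2]
gripper_width: 0.0357
gripper_force: 14.8
turn [-0.35  0.11 -0.12] then shift [-0.6  1.1 25.2] rows 1
[-0.11583472  0.52969013 -0.6389868   2.17325152  0.55092659  0.60804482
 -1.1569301 ]
```

```bash
python3 -m handwheel '[[[0,1,15,0,0,0],[0,0,10,0,0,0],[0,0,0,0,0,0],[0,0,0,0,0,0]]]'
python3 -m handwheel '[[[0,0,0,0,0,0],[0,0,0,0,0,0],[0,0,0,0,0,0],[0,0,-30,0,0,0],[0,0,-35,0,0,0],[0,0,-35,0,0,0],[0,0,0,0,0,-6],[0,0,0,0,0,-6],[0,0,0,0,0,0]]]' 0.5
python3 -c "
from h import *
t=snap('top','top6.png')
for x,y in [(464,255),(450,21),(429,-93),(468,-343),(379,327),(368,250)]: rect(t,*px(t,x,y,15),.015)
plan(464.3,254.5,100,101.9);print(pose()[2]['q'][6])"
```

```text
time: 20.07
tcp_pos: [0.3694, 0.2509, 0.0044]
eef_rot: [-3.139, 0.001, 1.566]
wrist_force: [0.1, -0.0, -0.1]
gripper_width: 0.0359
gripper_force: 14.9
time: 20.82
tcp_pos: [0.3701, 0.2509, 0.1049]
eef_rot: [-3.14, 0.0, 1.778]
wrist_force: [0.3, 0.5, -0.0]
gripper_width: 0.046
gripper_force: 0.0
(145, 222) centre [458.  265.8] L 78.9 W 66.5 yaw 2.4 577
(232, 225) centre [451.6  21.6] L 55.0 W 36.9 yaw 32.9 286
(275, 232) centre [429.1 -92.9] L 55.2 W 37.8 yaw 34.4 290
(368, 216) centre [ 468.4 -343.8] L 55.9 W 40.1 yaw 12.5 297
(116, 254) centre [380.5 327.6] L 95.2 W 88.1 yaw 88.9 1225
(145, 258) centre [369.7 263.8] L 90.3 W 63.0 yaw 2.4 626
turn [-0.14  0.   -0.33] then shift [-15.8  93.3   4.4] rows 3
-0.8451939428457017
```

```bash
python3 -m handwheel '[[[-5,31,0,0,0,0],[-5,31,0,0,0,0],[-5,31,0,0,0,0],[0,0,30,0,0,0],[0,0,20,0,0,0],[0,0,0,0,0,0],[0,0,0,0,0,0]]]' 0.7
python3 - <<'E'
from h import *
plan(464.3,254.5,4,101.9)
w=snap('wrist','w7.png')
cv2.imwrite('pics/w7b.png',cv2.resize(w['image'][...,::-1],(600,450)))
E
```

```text
time: 21.45
tcp_pos: [0.4618, 0.2547, 0.0525]
eef_rot: [-3.135, 0.001, 1.774]
wrist_force: [-0.1, 0.6, 0.2]
gripper_width: 0.0645
gripper_force: 0.0
turn [-0.4   0.03 -0.28] then shift [-0.7  2.4 48.5] rows 2
```

View pics/w7b.png

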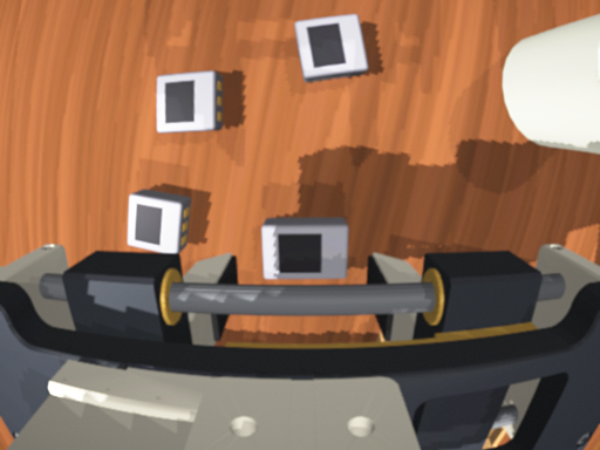

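The mid pack at (304,248) lies squarely between the fingers. The two shorts I laid out and short1 are to its left and beyond it, clear. Grasp.

```bash
python3 -m handwheel '[[[0,2.4,28,0,0,0],[0,0,20,0,0,0],[0,0,0,0,0,0],[0,0,0,0,0,0]]]'
python3 -m handwheel '[[[0,0,0,0,0,0],[0,0,0,0,0,0],[0,0,0,0,0,0],[0,0,0,0,0,0],[0,0,0,0,0,0],[0,0,-30,0,0,0],[0,0,-35,0,0,0],[0,0,-35,0,0,0],[0,0,0,0,0,-7],[0,0,0,0,0,-7],[0,0,0,0,0,-7],[0,0,0,0,0,-7],[0,0,0,0,0,-7],[0,0,0,0,0,-7],[0,0,0,0,0,-7],[0,0,0,0,0,-7],[0,0,0,0,0,-7],[0,0,0,0,0,-7],[0,0,0,0,0,-7],[0,0,0,0,0,-2.7]]]' 0 15
python3 - <<'E'
from h import *
a=np.radians(1.5);Rb=np.array([[np.cos(a),-np.sin(a)],[np.sin(a),np.cos(a)]]);o=np.array([596,116.7])
for b in [(28,46),(-26,46),(28,-46),(-26,-46)]: print(b,(o+Rb@np.array(b)).round(1))
x,y=o+Rb@np.array((28,46)); plan(x,y,100,181.5); print(pose()[2]['q'])
E
```

```text
time: 21.83
tcp_pos: [0.4653, 0.2558, 0.0063]
eef_rot: [-3.138, 0.0, 1.775]
wrist_force: [-0.2, 0.3, 0.3]
gripper_width: 0.0646
gripper_force: 0.0
time: 23.5
tcp_pos: [0.4662, 0.2553, 0.106]
eef_rot: [-3.141, -0.003, -3.111]
wrist_force: [-0.2, 0.2, -0.7]
gripper_width: 0.0498
gripper_force: 15.0
(28, 46) [622.8 163.4]
(-26, 46) [568.8 162. ]
(28, -46) [625.2  71.4]
(-26, -46) [571.2  70. ]
turn [-0.04 -0.15  0.23] then shift [-154.1  -95.9    6. ] rows 5
[ 0.25805128  0.68501528 -1.07181491  1.93117091  0.72975636  0.98251544
  0.4389963 ]
```

```bash
python3 -m handwheel '[[[-31,-19,0,0,0,0],[-31,-19,0,0,0,0],[-31,-19,0,0,0,0],[-31,-19,0,0,0,0],[-30,-19,0,0,0,0],[0,0,0,0,0,0],[0,0,25,0,0,0],[0,0,0,0,0,0],[0,0,0,0,0,0]]]'
python3 -c "
from h import *
plan(622.8,163.4,12,181.5)"
```

```text
time: 24.25
tcp_pos: [0.6207, 0.1638, 0.0793]
eef_rot: [-3.14, -0.006, -3.117]
wrist_force: [-0.2, 0.3, 0.5]
gripper_width: 0.05
gripper_force: 15.0
turn [-0.08 -0.35 -0.09] then shift [-2.1 -0.5 67.3] rows 2
```

```bash
python3 -m handwheel '[[[-2,0,30,0,0,0],[0,0,25,0,0,0],[0,0,11.5,0,0,0],[0,0,0,0,0,0],[0,0,0,0,0,0]]]'
python3 -m handwheel '[[[0,0,0,0,0,0],[0,0,0,0,0,0],[0,0,0,0,0,0],[0,0,-30,0,0,0],[0,0,-35,0,0,0],[0,0,-35,0,0,0],[0,0,0,0,0,0]]]' 0.62
python3 -c "
from h import *
plan(451,21.5,100,123.5);print(pose()[2]['q'])"
```

```text
time: 24.67
tcp_pos: [0.6238, 0.1648, 0.0144]
eef_rot: [-3.141, -0.003, -3.116]
wrist_force: [-0.3, 0.5, -1.2]
gripper_width: 0.0499
gripper_force: 15.0
time: 25.25
tcp_pos: [0.6281, 0.1671, 0.1216]
eef_rot: [3.139, 0.007, -3.117]
wrist_force: [0.9, 1.4, 0.2]
gripper_width: 0.0569
gripper_force: 0.0
turn [ 0.36  0.29 57.91] then shift [ -23.7 -228.    21.6] rows 6
[ 0.36505021  0.81787898 -1.01607957  1.63010845  0.75810207  1.12568854
  0.74485185]
```

```bash
python3 -m handwheel '[[[0,0,0,0,0,7],[0,0,0,0,0,7],[0,0,0,0,0,7],[0,0,0,0,0,7],[0,0,0,0,0,7],[0,0,0,0,0,7],[0,0,0,0,0,7],[0,0,0,0,0,7],[0,0,0,0,0,2],[0,0,0,0,0,0],[0,0,0,0,0,0]]]' 0.7
python3 -c "
from h import *
t=snap('top','top8.png')
for x,y in [(450,21),(429,-93),(468,-343),(379,327),(368,250)]: rect(t,*px(t,x,y,15),.015)
plan(451,21.5,100,123.5);print(pose()[2]['q'][6])"
```

```text
time: 26.17
tcp_pos: [0.6243, 0.1645, 0.1141]
eef_rot: [-3.139, -0.001, 2.155]
wrist_force: [0.1, 0.3, 0.8]
gripper_width: 0.0644
gripper_force: 0.0
(232, 225) centre [450.9  22.1] L 91.7 W 90.6 yaw 88.9 1210
(275, 232) centre [430.2 -92.8] L 91.3 W 90.0 yaw 88.9 1225
(368, 216) centre [ 458.7 -334.9] L 79.8 W 72.3 yaw 88.9 546
(116, 254) centre [380.6 327.6] L 41.3 W 40.1 yaw 10.7 235
(145, 258) centre [369.7 252.2] L 40.3 W 38.7 yaw 88.9 236
turn [-0.15 -0.05 -0.  ] then shift [ -23.6 -223.4   14. ] rows 6
-0.15343663083085307
```

```bash
cat >> h.py <<'E'
def wrect(c,x,y,z=.02,w=45,vmax=225,name=None):
    """wrist: brightness/saturation mask of a pack near expected (x,y) mm"""
    u,v=[int(round(q)) for q in proj(c,np.array([x/1000,y/1000,z]),True)]
    hsv=cv2.cvtColor(c['image'],cv2.COLOR_RGB2HSV); m=((hsv[...,1]<80)).astype(np.uint8)*255
    m[min(vmax,383):]=0
    m=cv2.morphologyEx(m,cv2.MORPH_OPEN,np.ones((3,3))); sub=np.zeros_like(m)
    a,b=max(v-w,0),max(u-w,0); sub[a:v+w,b:u+w]=m[a:v+w,b:u+w]
    n,l,st,ce=cv2.connectedComponentsWithStats(sub)
    for k in range(1,n):
        if st[k,4]<200: continue
        ys,xs=np.where(l==k)
        P=np.array([unproj(c,i,j,z,True)[:2] for i,j in zip(xs,ys)],np.float32)*1000
        r=cv2.minAreaRect(P); (A,B),t=r[1],r[2]
        if B>A: A,B,t=B,A,t-90
        print('px',ce[k].round(),'centre',np.round(r[0],1),'L %.1f W %.1f yaw %.1f'%(A,B,t),st[k,4])
E
python3 - <<'E'
from h import *
c=dict(np.load('pics/w7.npz'))
print(proj(c,np.array([.4643,.2545,.02]),True))
wrect(c,464,254,w=40,vmax=238); wrect(c,380,327,w=40)
w=snap('wrist','w8.png'); print(proj(w,np.array([.451,.0215,.02]),True)); wrect(w,451,21.5)
E
```

```text
(np.float64(261.0824748215638), np.float64(214.91880854265415))
px [260. 212.] centre [463.1 256.1] L 50.0 W 36.7 yaw 11.8 3778
px [160.  87.] centre [382.1 326.6] L 39.6 W 34.0 yaw 11.1 2716
(np.float64(50.76590809432099), np.float64(211.26854743663998))
px [ 54. 212.] centre [444.2  20. ] L 132.1 W 35.6 yaw 36.6 1539
```

```bash
python3 -m handwheel '[[[-15,-37,0,0,0,0],[-15,-37,0,0,0,0],[-15,-37,0,0,0,0],[-15,-37,0,0,0,0],[-15,-37,0,0,0,0],[-9,-36,0,0,0,0],[0,0,0,0,0,0],[0,0,0,0,0,0]]]' 0.7
python3 - <<'E'
from h import *
w=snap('wrist','w9.png'); print(proj(w,np.array([.451,.0215,.02]),True)); wrect(w,451,21.5,vmax=300)
t=snap('top','top9.png')
for x,y in [(450,21),(429,-93),(468,-343)]: rect(t,*px(t,x,y,15),.015)
plan(451,21.5,6,123.5)
E
```

```text
time: 26.93
tcp_pos: [0.4846, -0.0303, 0.1141]
eef_rot: [-3.137, -0.0, 2.15]
wrist_force: [0.6, 0.4, 0.5]
gripper_width: 0.0648
gripper_force: 0.0
(np.float64(258.3596529585542), np.float64(119.24298742052058))
px [258. 120.] centre [450.9  20.6] L 50.0 W 34.0 yaw 32.7 2393
(232, 225) centre [452.   12.4] L 88.1 W 72.2 yaw -0.9 619
(275, 232) centre [430.2 -92.8] L 91.3 W 90.0 yaw 88.9 1225
(368, 216) centre [ 468.5 -343.6] L 55.6 W 39.8 yaw 11.0 296
turn [-0.08 -0.05 -0.09] then shift [ 60.2  -3.1 108.7] rows 4
```

The wrist measurement works well (50.0 x 34.0 mm). Grasp.

```bash
python3 -m handwheel '[[[30,-1.5,0,0,0,0.4],[30,-1.5,0,0,0,0.4],[0,0,35,0,0,0],[0,0,35,0,0,0],[0,0,0,0,0,0],[0,0,0,0,0,0]]]' 0.7
python3 -c "
from h import *
plan(450.9,21,4.5,122.7)"
```

```text
time: 27.53
tcp_pos: [0.4495, 0.0234, 0.0436]
eef_rot: [-3.137, -0.004, 2.144]
wrist_force: [-0.7, -0.6, 0.2]
gripper_width: 0.0646
gripper_force: 0.0
turn [-0.29 -0.25  0.12] then shift [-2.7 -0.1 39.1] rows 1
```

```bash
python3 -m handwheel '[[[-2,0,25,0,0,0],[0,0,14,0,0,0],[0,0,0,0,0,0],[0,0,0,0,0,0]]]' 0.7
python3 -m handwheel '[[[0,0,0,0,0,0],[0,0,0,0,0,0],[0,0,0,0,0,0],[0,0,0,0,0,0],[0,0,0,0,0,0],[0,0,-30,0,0,0],[0,0,-35,0,0,0],[0,0,-35,0,0,0],[0,0,0,0,0,-7],[0,0,0,0,0,-7],[0,0,0,0,0,-7],[0,0,0,0,0,-7],[0,0,0,0,0,-7],[0,0,0,0,0,-7],[0,0,0,0,0,-7],[0,0,0,0,0,-7],[0,0,0,0,0,-2.8],[0,0,0,0,0,0]]]' 0 15
python3 - <<'E'
from h import *
plan(568.8,162,75,181.5); print(pose()[2]['q'])
t=snap('top','top10.png')
for x,y in [(429,-93),(468,-343)]: rect(t,*px(t,x,y,15),.015)
E
```

```text
time: 27.87
tcp_pos: [0.4525, 0.0203, 0.0066]
eef_rot: [-3.14, -0.001, 2.141]
wrist_force: [-0.1, 0.1, -0.3]
gripper_width: 0.0638
gripper_force: 0.0
time: 29.37
tcp_pos: [0.4516, 0.0194, 0.1055]
eef_rot: [-3.141, -0.003, -3.116]
wrist_force: [-0.2, 1.0, -0.9]
gripper_width: 0.05
gripper_force: 15.0
turn [-0.02 -0.18 -0.02] then shift [-120.9  139.5   30.5] rows 5
[ 0.82941807  0.57773999 -1.14562024  2.11563314  0.69024733  0.89602396
  0.87261429]
(275, 232) centre [430.1 -92.5] L 90.6 W 90.1 yaw 88.8 1136
(368, 216) centre [ 468.3 -343.6] L 56.4 W 39.6 yaw 14.3 296
```

```bash
python3 -m handwheel '[[[-24,28,0,0,0,0],[-24,28,0,0,0,0],[-24,28,0,0,0,0],[-24,28,0,0,0,0],[-24,28,0,0,0,0],[0,0,0,0,0,0],[0,0,25,0,0,0],[0,0,0,0,0,0],[0,0,0,0,0,0]]]'
python3 -c "
from h import *
plan(568.8,162,12,181.5)"
```

```text
time: 30.17
tcp_pos: [0.5667, 0.1616, 0.0789]
eef_rot: [-3.14, -0.006, -3.118]
wrist_force: [-0.6, -1.0, -0.8]
gripper_width: 0.05
gripper_force: 15.0
turn [-0.11 -0.36 -0.15] then shift [-2.1  0.3 66.9] rows 2
```

```bash
python3 -m handwheel '[[[-2,0,30,0,0,0],[0,0,25,0,0,0],[0,0,12.5,0,0,0],[0,0,0,0,0,0],[0,0,0,0,0,0]]]'
python3 -m handwheel '[[[0,0,0,0,0,0],[0,0,0,0,0,0],[0,0,0,0,0,0],[0,0,-30,0,0,0],[0,0,-35,0,0,0],[0,0,-35,0,0,0],[0,0,0,0,0,7],[0,0,0,0,0,7],[0,0,0,0,0,7],[0,0,0,0,0,7],[0,0,0,0,0,7],[0,0,0,0,0,7],[0,0,0,0,0,7],[0,0,0,0,0,7],[0,0,0,0,0,0]]]' 0.62
python3 - <<'E'
from h import *
# view spot: 60 mm behind the pack along tool x
a=np.radians(125); print(429-60*np.cos(a),-93-60*np.sin(a)); plan(429-60*np.cos(a),-93-60*np.sin(a),110,125); print(pose()[2]['q'])
E
```

```text
time: 30.58
tcp_pos: [0.57, 0.1622, 0.013]
eef_rot: [-3.141, -0.003, -3.118]
wrist_force: [-0.1, -0.2, -0.5]
gripper_width: 0.0498
gripper_force: 15.0
time: 31.83
tcp_pos: [0.5705, 0.1629, 0.1133]
eef_rot: [-3.14, -0.0, 2.185]
wrist_force: [0.1, 0.2, 0.1]
gripper_width: 0.0567
gripper_force: 0.0
463.41458618106276 -142.1491226573395
turn [-0.1  -0.02  0.18] then shift [-188.5 -262.7    3.3] rows 8
[ 0.27721949  0.64785828 -0.8183046   1.77891399  0.56424741  0.96803212
 -0.1595581 ]
```

```bash
python3 -m handwheel '[[[-23.5,-32.5,0,0,0,0],[-23.5,-32.5,0,0,0,0],[-23.5,-32.5,0,0,0,0],[-23.5,-32.5,0,0,0,0],[-23.5,-32.5,0,0,0,0],[-23.5,-32.5,0,0,0,0],[-23.5,-32.5,0,0,0,0],[-23.5,-32.5,0,0,0,0],[0,0,0,0,0,0],[0,0,0,0,0,0]]]' 0.7
python3 - <<'E'
from h import *
w=snap('wrist','w11.png'); wrect(w,429,-93,vmax=300)
plan(429,-93,80,125)
t=snap('top','top11.png')
for x,y in [(468,-343),(451,21)]: rect(t,*px(t,x,y,15),.015)
E
```

```text
time: 32.67
tcp_pos: [0.4662, -0.1447, 0.113]
eef_rot: [-3.138, -0.001, 2.185]
wrist_force: [0.8, 0.1, 0.5]
gripper_width: 0.0643
gripper_force: 0.0
px [256. 118.] centre [428.8 -94. ] L 49.7 W 34.0 yaw 35.1 2409
turn [-0.14 -0.05  0.39] then shift [62.2 -3.  33.2] rows 2
(368, 216) centre [ 468.2 -340.4] L 91.4 W 90.4 yaw -1.1 918
(232, 225) none
```

```bash
python3 -m handwheel '[[[31,-1.5,0,0,0,0],[31,-1,0,0,0,0],[0,0,35,0,0,0],[0,0,35,0,0,0],[0,0,0,0,0,0],[0,0,0,0,0,0]]]' 0.7
python3 -c "
from h import *
plan(428.8,-93.8,5,125)"
```

```text
time: 33.27
tcp_pos: [0.4282, -0.0897, 0.0424]
eef_rot: [-3.137, -0.005, 2.194]
wrist_force: [0.4, -0.6, 0.9]
gripper_width: 0.0645
gripper_force: 0.0
turn [-0.24 -0.28  0.72] then shift [-3.7 -1.9 37.4] rows 1
```

```bash
python3 -m handwheel '[[[-3.5,-1.5,24,0,0,0.5],[0,0,13.5,0,0,0],[0,0,0,0,0,0],[0,0,0,0,0,0]]]' 0.7
python3 -m handwheel '[[[0,0,0,0,0,0],[0,0,0,0,0,0],[0,0,0,0,0,0],[0,0,0,0,0,0],[0,0,0,0,0,0],[0,0,-30,0,0,0],[0,0,-35,0,0,0],[0,0,-35,0,0,0],[0,0,0,0,0,-7],[0,0,0,0,0,-7],[0,0,0,0,0,-7],[0,0,0,0,0,-7],[0,0,0,0,0,-7],[0,0,0,0,0,-7],[0,0,0,0,0,-7],[0,0,0,0,0,-7],[0,0,0,0,0,0],[0,0,0,0,0,0]]]' 0 15
python3 -c "
from h import *
plan(625.2,71.4,75,181.5); print(pose()[2]['q'])"
```

```text
time: 33.6
tcp_pos: [0.4309, -0.0953, 0.0068]
eef_rot: [-3.14, -0.001, 2.182]
wrist_force: [-0.7, -0.6, 0.1]
gripper_width: 0.0646
gripper_force: 0.0
time: 35.1
tcp_pos: [0.4299, -0.096, 0.1056]
eef_rot: [-3.141, -0.003, -3.13]
wrist_force: [-0.2, -0.9, -0.1]
gripper_width: 0.0497
gripper_force: 15.0
turn [-0.01 -0.18 -0.82] then shift [-199.6  162.3   30.6] rows 7
[ 1.09005751  0.53926822 -1.1268698   2.14186327  0.65431992  0.8669533
  1.14554692]
```

```bash
python3 -m handwheel '[[[-28.5,23,0,0,0,-0.8],[-28.5,23,0,0,0,0],[-28.5,23,0,0,0,0],[-28.5,23,0,0,0,0],[-28.5,23,0,0,0,0],[-28.5,23,0,0,0,0],[-28.5,23,0,0,0,0],[0,0,0,0,0,0],[0,0,25,0,0,0],[0,0,0,0,0,0],[0,0,0,0,0,0]]]'
python3 -c "
from h import *
plan(625.2,71,12,181.5)"
```

```text
time: 36.02
tcp_pos: [0.6233, 0.0698, 0.0786]
eef_rot: [-3.14, -0.007, -3.114]
wrist_force: [-0.7, -0.6, -0.1]
gripper_width: 0.0501
gripper_force: 15.0
turn [-0.08 -0.38  0.09] then shift [-1.9  1.1 66.6] rows 2
```

```bash
python3 -m handwheel '[[[-2,1,30,0,0,0],[0,0,25,0,0,0],[0,0,12,0,0,0],[0,0,0,0,0,0],[0,0,0,0,0,0]]]'
python3 -m handwheel '[[[0,0,0,0,0,0],[0,0,0,0,0,0],[0,0,0,0,0,0],[0,0,-30,0,0,0],[0,0,-35,0,0,0],[0,0,-35,0,0,0],[0,0,0,0,0,7],[0,0,0,0,0,7],[0,0,0,0,0,7],[0,0,0,0,0,7],[0,0,0,0,0,7],[0,0,0,0,0,7],[0,0,0,0,0,7],[0,0,0,0,0,7],[0,0,0,0,0,7],[0,0,0,0,0,7],[0,0,0,0,0,7],[0,0,0,0,0,3],[0,0,0,0,0,0]]]' 0.62
python3 - <<'E'
from h import *
t=snap('top','top12.png')
for x,y in [(468,-343)]: rect(t,*px(t,x,y,15),.015)
a=np.radians(101.5); plan(468-60*np.cos(a),-343-60*np.sin(a),110,101.5); print(pose()[2]['q'])
E
```

```text
time: 36.43
tcp_pos: [0.6267, 0.0711, 0.0134]
eef_rot: [-3.141, -0.003, -3.113]
wrist_force: [0.0, -1.1, -0.1]
gripper_width: 0.05
gripper_force: 15.0
time: 38.02
tcp_pos: [0.6272, 0.0719, 0.1136]
eef_rot: [-3.14, 0.0, 1.774]
wrist_force: [-0.4, -0.4, 0.2]
gripper_width: 0.0567
gripper_force: 0.0
(368, 216) centre [ 468.6 -343.6] L 55.3 W 39.8 yaw 11.0 295
turn [-0.13  0.02  0.3 ] then shift [-434.8 -238.7    3.5] rows 13
[ 0.32837715  0.66063942 -0.68207404  1.68188976  0.48575135  0.97754352
 -0.3238622 ]
```

```bash
python3 -m handwheel '[[[-33.5,-18.4,0,0,0,0],[-33.5,-18.4,0,0,0,0],[-33.5,-18.4,0,0,0,0],[-33.5,-18.4,0,0,0,0],[-33.5,-18.4,0,0,0,0],[-33.5,-18.4,0,0,0,0],[-33.5,-18.4,0,0,0,0],[-33.5,-18.4,0,0,0,0],[-33.5,-18.4,0,0,0,0],[-33.5,-18.4,0,0,0,0],[-33.5,-18.4,0,0,0,0],[-33.5,-18.4,0,0,0,0],[-33.5,-18.4,0,0,0,0],[0,0,0,0,0,0],[0,0,0,0,0,0]]]' 0.7
python3 - <<'E'
from h import *
w=snap('wrist','w13.png'); wrect(w,468.5,-343.6,vmax=300)
plan(468.5,-343.6,40,101.5); print(pose()[2]['q'])
t=dict(np.load('pics/top0.npz')); print('mug2 rim top',unproj(t,420,163,.09),'bottom-ish',unproj(t,408,188,.0))
E
```

```text
time: 39.32
tcp_pos: [0.4789, -0.4072, 0.1133]
eef_rot: [-3.138, 0.001, 1.77]
wrist_force: [-0.6, 1.5, 0.7]
gripper_width: 0.0639
gripper_force: 0.0
px [260. 117.] centre [ 467.8 -344.6] L 49.7 W 33.9 yaw 11.7 2437
turn [-0.16 -0.03  0.14] then shift [61.8  0.4 73.5] rows 3
[ 1.11974081  0.64418822 -0.6465672   1.69186419  0.45807595  0.96407965
  0.50483969]
mug2 rim top [ 0.59295724 -0.46386704  0.09      ] bottom-ish [ 0.54458202 -0.46310223  0.        ]
```

```bash
python3 -m handwheel '[[[31,0,0,0,0,0],[31,0,0,0,0,0],[0,0,35,0,0,0],[0,0,35,0,0,0],[0,0,0,0,0,0],[0,0,0,0,0,0]]]' 0.7
python3 -c "
from h import *
plan(467.9,-344.3,5,101.7)"
```

```text
time: 39.87
tcp_pos: [0.4676, -0.34, 0.0425]
eef_rot: [-3.136, -0.004, 1.779]
wrist_force: [0.5, -0.4, 0.5]
gripper_width: 0.0644
gripper_force: 0.0
turn [-0.31 -0.22  0.21] then shift [-4.3 -0.6 37.5] rows 1
```

```bash
python3 -m handwheel '[[[-4,-0.5,24,0,0,0],[0,0,13.5,0,0,0],[0,0,0,0,0,0],[0,0,0,0,0,0]]]' 0.7
python3 -m handwheel '[[[0,0,0,0,0,0],[0,0,0,0,0,0],[0,0,0,0,0,0],[0,0,0,0,0,0],[0,0,0,0,0,0],[0,0,-30,0,0,0],[0,0,-35,0,0,0],[0,0,-35,0,0,0],[0,0,0,0,0,0]]]' 0 15
python3 -m handwheel '[[[0,0,0,0,0,-7],[0,0,0,0,0,-7],[0,0,0,0,0,-7],[0,0,0,0,0,-7],[0,0,0,0,0,-7],[0,0,0,0,0,-7],[0,0,0,0,0,-7],[0,0,0,0,0,-7],[0,0,0,0,0,-7],[0,0,0,0,0,-7],[0,0,0,0,0,-7],[0,0,0,0,0,-2.8],[0,0,0,0,0,0]]]'
python3 -c "
from h import *
plan(571.2,70,75,181.5); print(pose()[2]['q'])"
```

```text
time: 40.2
tcp_pos: [0.4687, -0.3464, 0.0066]
eef_rot: [-3.138, -0.001, 1.775]
wrist_force: [-0.2, 0.3, -0.2]
gripper_width: 0.0642
gripper_force: 0.0
time: 40.95
tcp_pos: [0.4731, -0.3487, 0.1128]
eef_rot: [3.138, 0.008, 1.775]
wrist_force: [1.5, -1.2, -0.8]
gripper_width: 0.0498
gripper_force: 15.0
time: 42.03
tcp_pos: [0.4685, -0.3468, 0.1057]
eef_rot: [-3.142, -0.003, -3.114]
wrist_force: [-0.5, 0.1, -0.5]
gripper_width: 0.0499
gripper_force: 15.0
turn [-0.   -0.18  0.07] then shift [-113.5  414.    30.7] rows 11
[ 1.29319631  0.71642616 -0.97220916  1.80592762  0.69787013  1.00875775
  1.63376109]
```

```bash
python3 -m handwheel '[[[-10.3,37.7,0,0,0,0],[-10.3,37.7,0,0,0,0],[-10.3,37.7,0,0,0,0],[-10.3,37.7,0,0,0,0],[-10.3,37.7,0,0,0,0],[-10.3,37.7,0,0,0,0],[-10.3,37.7,0,0,0,0],[-10.3,37.7,0,0,0,0],[-10.3,37.7,0,0,0,0],[-10.3,37.7,0,0,0,0],[-10.3,37.7,0,0,0,0],[0,0,0,0,0,0],[0,0,25,0,0,0],[0,0,0,0,0,0],[0,0,0,0,0,0]]]'
python3 -c "
from h import *
plan(571.2,70.5,12,181.5)"
```

```text
time: 43.28
tcp_pos: [0.5698, 0.0701, 0.0794]
eef_rot: [-3.14, -0.006, -3.117]
wrist_force: [-0.8, -0.4, -0.3]
gripper_width: 0.05
gripper_force: 15.0
turn [-0.08 -0.36 -0.06] then shift [-1.4  0.4 67.4] rows 2
```

```bash
python3 -m handwheel '[[[-1.5,0.5,30,0,0,0],[0,0,25,0,0,0],[0,0,12.5,0,0,0],[0,0,0,0,0,0],[0,0,0,0,0,0]]]'
python3 -m handwheel '[[[0,0,0,0,0,0],[0,0,0,0,0,0],[0,0,0,0,0,0],[0,0,-30,0,0,0],[0,0,-35,0,0,0],[0,0,-35,0,0,0],[0,-40,0,0,0,0],[0,-40,0,0,0,0],[0,-40,0,0,0,0],[0,-40,0,0,0,0],[0,-40,0,0,0,0],[0,-40,0,0,0,0],[0,0,0,0,0,0],[0,0,0,0,0,0]]]' 0.62
python3 - <<'E'
from h import *
t=snap('top','top14.png'); w=snap('wrist','w14.png')
a=cv2.resize(t['image'][130:260,85:385,::-1],None,fx=2.6,fy=2.6,interpolation=cv2.INTER_CUBIC)
b=cv2.resize(w['image'][:300,:,::-1],(440,258)); o=np.zeros((598,780,3),np.uint8);o[:338]=a;o[339:597,:440]=b
c=cv2.resize(t['image'][140:205,145:245,::-1],(338,220),interpolation=cv2.INTER_CUBIC);o[350:570,442:780]=c
cv2.imwrite('pics/c14.png',o); plan(611,-247,110,180);print(pose()[2]['q'])
E
```

```text
time: 43.7
tcp_pos: [0.5725, 0.0708, 0.0134]
eef_rot: [-3.141, -0.003, -3.117]
wrist_force: [0.4, 0.1, -0.5]
gripper_width: 0.0502
gripper_force: 15.0
time: 44.87
tcp_pos: [0.5786, -0.1729, 0.1131]
eef_rot: [-3.14, -0.003, -3.123]
wrist_force: [0.4, 0.9, -0.6]
gripper_width: 0.0571
gripper_force: 0.0
turn [ 0.01 -0.14  1.5 ] then shift [-32.  -79.2   3.6] rows 3
[ 0.91827278  0.73164928 -0.96425905  1.75077941  0.68990825  1.04043368
  1.29788034]
```

View pics/c14.png

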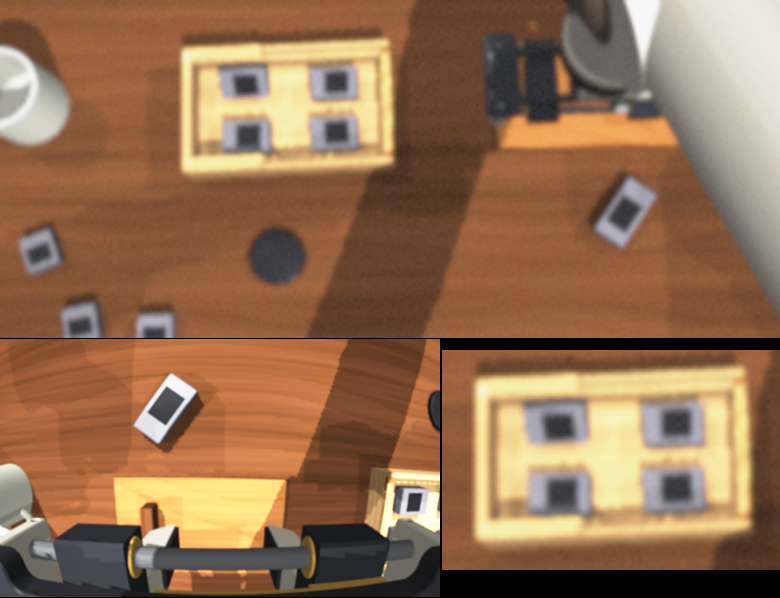

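All four mids lie flat in a 2x2 layout inside the box. The three shorts, the long pack and the cap are on the desk, and the lid's handle is at (150,520). I'll re-grasp the lid at exactly the pose I released it from.

```bash
python3 -m handwheel '[[[-16,-37,0,0,0,1.5],[-16,-37,0,0,0,0],[0,0,0,0,0,0],[0,0,30,0,0,0],[0,0,25,0,0,0],[0,0,0,0,0,0],[0,0,0,0,0,0],[0,0,0,0,0,0]]]' 0.45
python3 -c "
from h import *
for i in range(3): read_camera('top');plan(611.2,-247,8.2,180.1)"
```

```text
time: 45.63
tcp_pos: [0.6129, -0.2404, 0.0595]
eef_rot: [-3.141, -0.002, -3.139]
wrist_force: [1.5, 0.2, 0.8]
gripper_width: 0.0417
gripper_force: 0.0
turn [-0.05 -0.03 -0.  ] then shift [ 2.1 -6.  51.8] rows 2
turn [-0.07 -0.01 -0.03] then shift [ 2.1 -5.6 51.9] rows 2
turn [-0.08 -0.02 -0.06] then shift [ 2.  -5.2 51.8] rows 2
```

```bash
python3 -m handwheel '[[[2,-5.6,0,0,0,0],[0,0,25,0,0,0],[0,0,20,0,0,0],[0,0,6,0,0,0],[0,0,0,0,0,0],[0,0,0,0,0,0],[0,0,0,0,0,0]]]'
python3 -c "
from h import *
for i in range(3): read_camera('top');plan(611.2,-247,8.2,180.1)"
```

```text
time: 46.37
tcp_pos: [0.6102, -0.2481, 0.0079]
eef_rot: [-3.141, -0.002, 3.141]
wrist_force: [0.2, -0.5, -0.3]
gripper_width: 0.0413
gripper_force: 0.0
turn [-0.05 -0.11 -0.11] then shift [-1.   1.1 -0.3] rows 1
turn [-0.06 -0.11 -0.11] then shift [-1.   1.  -0.4] rows 1
turn [-0.05 -0.13 -0.1 ] then shift [-1.2  1.  -0.5] rows 1
```

```bash
python3 -m handwheel '[[[-1,0,0,0,0,0],[0,0,0,0,0,0],[0,0,0,0,0,0]]]'
python3 -m handwheel '[[[0,0,0,0,0,0],[0,0,0,0,0,0],[0,0,0,0,0,0],[0,0,0,0,0,0],[0,0,0,0,0,0],[0,0,0,0,0,0],[0,0,-25,0,0,0],[0,0,-30,0,0,0],[0,0,-30,0,0,0],[0,0,-15,3,0,-1.5],[0,0,0,0,0,0],[0,0,0,0,0,0]]]' 0 30
python3 -c "
from h import *
plan(598.7,-35,100,181.55,3)"
```

```text
time: 46.77
tcp_pos: [0.6108, -0.2479, 0.0072]
eef_rot: [-3.141, -0.003, -3.142]
wrist_force: [0.3, 0.9, 0.0]
gripper_width: 0.0412
gripper_force: 0.0
time: 47.77
tcp_pos: [0.6115, -0.2467, 0.1078]
eef_rot: [-3.089, -0.002, -3.114]
wrist_force: [0.2, 0.4, -1.5]
gripper_width: 0.0141
gripper_force: 30.0
turn [-0.04 -0.14  0.05] then shift [  7.1 212.1  -3.3] rows 6
```

```bash
python3 -m handwheel '[[[1.2,35.3,0,0,0,0],[1.2,35.3,0,0,0,0],[1.2,35.3,0,0,0,0],[1.2,35.3,0,0,0,0],[1.2,35.3,0,0,0,0],[1.2,35.3,0,0,0,0],[0,0,0,0,0,0],[0,0,0,0,0,0],[0,0,0,0,0,0]]]'
python3 - <<'E'
from h import *
for i in range(3): read_camera('top');plan(598.7,-25,52,181.55,3)
w=snap('wrist','w15.png');t=snap('top','top15.png')
a=cv2.resize(t['image'][140:215,145:295,::-1],None,fx=5.2,fy=5.2,interpolation=cv2.INTER_CUBIC)
cv2.imwrite('pics/c15.png',a)
E
```

```text
time: 48.52
tcp_pos: [0.5972, -0.0373, 0.0941]
eef_rot: [-3.089, -0.007, -3.116]
wrist_force: [1.2, -0.2, -0.6]
gripper_width: 0.0138
gripper_force: 30.0
turn [-0.05 -0.37 -0.15] then shift [-1.6 15.5 41.6] rows 2
turn [-0.06 -0.34 -0.2 ] then shift [-1.4 15.9 41.8] rows 2
turn [-0.05 -0.31 -0.22] then shift [-1.2 15.9 42.1] rows 2
```

View pics/c15.png

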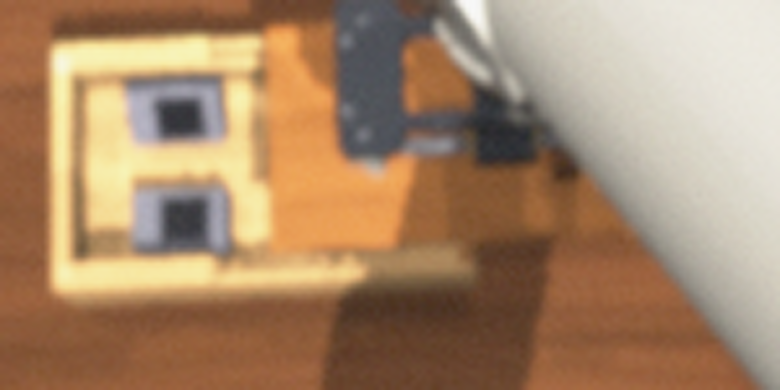

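The crop shows the lid over the open front half, its rear edge at u≈268 short of the rails and aligned with the box sides. Lower to the insertion height.

```bash
python3 -m handwheel '[[[-1.3,12,0,0,0.3,-0.2],[0,0,15,0,0,0],[0,0,15,0,0,0],[0,0,6,0,0,0],[0,0,0,0,0,0],[0,0,0,0,0,0],[0,0,0,0,0,0]]]'
python3 -c "
from h import *
for i in range(3): read_camera('top');plan(598.7,-25,52,181.55,3)
print(pose()[2]['wrist_force'],pose()[2]['moment'])"
```

```text
time: 49.35
tcp_pos: [0.599, -0.0263, 0.0592]
eef_rot: [-3.089, -0.009, -3.112]
wrist_force: [-0.2, 0.2, -0.7]
gripper_width: 0.0141
gripper_force: 30.0
turn [-0.02 -0.49  0.16] then shift [0.5 1.8 7.5] rows 1
turn [-0.03 -0.47  0.15] then shift [0.6 1.8 7.7] rows 1
turn [-0.04 -0.46  0.15] then shift [0.6 1.8 7.7] rows 1
[ 0.02516443 -0.70825743 -1.04636209] [ 0.15528916 -0.08735545 -0.01694976]
```

```bash
python3 -m handwheel '[[[0.5,0,4,0,-0.45,0.1],[0,0,4,0,0,0],[0,0,0,0,0,0],[0,0,0,0,0,0],[0,0,0,0,0,0]]]'
python3 -c "
from h import *
for i in range(3): read_camera('top');plan(598.7,-25,51,181.55,3)
print(pose()[2]['wrist_force'],pose()[2]['moment'])"
```

```text
time: 49.92
tcp_pos: [0.5991, -0.0269, 0.0519]
eef_rot: [-3.089, 0.0, -3.114]
wrist_force: [1.0, -1.5, 4.4]
gripper_width: 0.0137
gripper_force: 30.2
turn [-0.03  0.    0.02] then shift [0.3 2.  0.7] rows 1
turn [-0.03 -0.01  0.03] then shift [0.2 2.  0.7] rows 1
turn [-0.03 -0.01  0.04] then shift [0.2 2.  0.6] rows 1
[ 1.75477911 -2.08727038  3.99209974] [ 0.55411376 -0.44097601 -0.11345274]
```

Contact: about 5 N upward at the lid's +x edge, so it is touching the guide. Back off slightly and look.

```bash
python3 -m handwheel '[[[0,0,-4,0,0,0],[0,0,0,0,0,0],[0,0,0,0,0,0]]]'
python3 - <<'E'
from h import *
print(pose()[2]['wrist_force'],pose()[2]['moment']);plan(598.7,-25,51,181.55,3)
w=snap('wrist','w16.png')
cv2.imwrite('pics/w16b.png',cv2.resize(w['image'][:260,110:512,::-1],(800,517),interpolation=cv2.INTER_CUBIC))
# predicted box features for current box estimate
a=np.radians(1.5)
for o in((596,116.7),(594.9,117.3)):
    for b in [(-64,-106,42),(-59,-98,42),(-59,26,46),(-51,26,46),(-64,106,46),(-59,26,42)]:
        p=np.r_[o[0]+np.cos(a)*b[0]-np.sin(a)*b[1],o[1]+np.sin(a)*b[0]+np.cos(a)*b[1],b[2]]/1000
        u=np.array(proj(w,p,True)); print(o,b,((u-[110,0])*1.99).round())
E
```

```text
time: 50.32
tcp_pos: [0.5973, -0.0266, 0.0548]
eef_rot: [-3.088, -0.003, -3.113]
wrist_force: [0.0, 0.2, -0.5]
gripper_width: 0.0139
gripper_force: 30.0
[ 0.01922465  0.23705978 -0.54798762] [ 0.18740454 -0.11176188 -0.00319147]
turn [-0.05 -0.17  0.11] then shift [-1.4  1.8  3.7] rows 1
(596, 116.7) (-64, -106, 42) [428. 248.]
(596, 116.7) (-59, -98, 42) [455. 266.]
(596, 116.7) (-59, 26, 46) [783. 293.]
(596, 116.7) (-51, 26, 46) [781. 316.]
(596, 116.7) (-64, 106, 46) [901. 297.]
(596, 116.7) (-59, 26, 42) [776. 292.]
(594.9, 117.3) (-64, -106, 42) [431. 245.]
(594.9, 117.3) (-59, -98, 42) [457. 263.]
(594.9, 117.3) (-59, 26, 46) [785. 290.]
(594.9, 117.3) (-51, 26, 46) [782. 313.]
(594.9, 117.3) (-64, 106, 46) [902. 295.]
(594.9, 117.3) (-59, 26, 42) [778. 289.]
```

View pics/w16b.png

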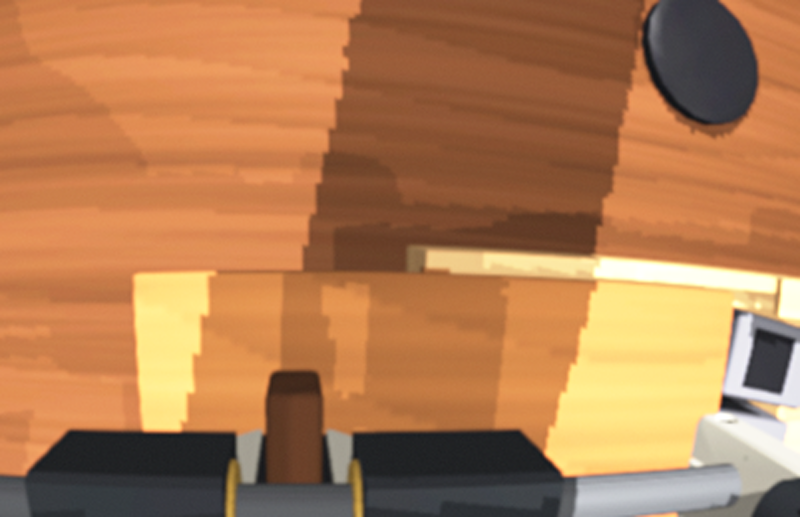

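Wrist view: the lid's -x edge runs from (135,272) to (735,305), and the guide's outer front corner is at (425,248), matching the predicted (428,248). Compute the lid's side offset.

```bash
python3 - <<'E'
from h import *
w=dict(np.load('pics/w16.npz'));a=np.radians(1.5);Rb=np.array([[np.cos(a),-np.sin(a)],[np.sin(a),np.cos(a)]]);o=np.array([596,116.7])
for (x,y),z in [((135,272),54.7),((450,275),50.5),((600,283),48),((735,307),44.6),((735,295),44.6),((425,248),42),((600,259),42),((776,279),42)]:
    P=unproj(w,110+x/1.99,y/1.99,z/1000,True)[:2]*1000; print((x,y),P.round(1),'box',(Rb.T@(P-o)).round(1))
E
```

```text
(135, 272) [543.2 -72.7] box [ -57.7 -187.9]
(450, 275) [541.6  14.1] box [ -57.1 -101.2]
(600, 283) [540.5  61.6] box [-56.9 -53.7]
(735, 307) [543.5 118.9] box [-52.4   3.5]
(735, 295) [539.5 118.2] box [-56.5   3. ]
(425, 248) [534.8   8.1] box [ -64. -107.]
(600, 259) [533.5  63.8] box [-63.8 -51.2]
(776, 279) [531.9 140.2] box [-63.5  25.1]
```

```bash
for i in 1; do python3 -m handwheel '[[[0,0,1.5,0,-0.1,0],[0,0,0,0,0,0],[0,0,0,0,0,0]]]'; done
python3 -c "
from h import *
s=pose()[2];print(s['wrist_force'],s['moment']);plan(598.7,-25,51,181.55,3)"
python3 -m handwheel '[[[0,0,1.5,0,0,0],[0,0,0,0,0,0],[0,0,0,0,0,0]]]'
python3 -c "
from h import *
s=pose()[2];print(s['wrist_force'],s['moment']);plan(598.7,-25,51,181.55,3)"
```

```text
time: 50.62
tcp_pos: [0.5979, -0.0267, 0.0535]
eef_rot: [-3.089, -0.0, -3.113]
wrist_force: [-1.0, -0.4, 1.2]
gripper_width: 0.0137
gripper_force: 30.0
[-0.95681381 -0.40033907  1.17479733] [0.2007486  0.07034949 0.15656935]
turn [-0.03 -0.02  0.08] then shift [-0.8  1.8  2.4] rows 1
time: 50.87
tcp_pos: [0.5984, -0.0269, 0.0524]
eef_rot: [-3.089, 0.001, -3.114]
wrist_force: [-0.1, -0.9, 3.5]
gripper_width: 0.0137
gripper_force: 30.1
[-0.05951425 -0.88111738  3.4999876 ] [0.34532551 0.19748762 0.18777334]
turn [-0.03  0.03  0.05] then shift [-0.3  1.9  1.3] rows 1
```

```bash
python3 - <<'E'
from h import *
s=snap('scene','s17.png'); t=snap('top','top17.png')
p=px(s,600,60,40); print(p)
u,v=p
a=cv2.resize(s['image'][v-38:v+37,u-65:u+65,::-1],(780,450),interpolation=cv2.INTER_CUBIC)
b=cv2.resize(t['image'][150:200,150:280,::-1][:25*2],(390,150),interpolation=cv2.INTER_CUBIC)
o=np.zeros((600,780,3),np.uint8);o[:450]=a;o[450:,:390]=b
cv2.imwrite('pics/c17.png',o)
E
```

```text
(291, 198)
```

View pics/c17.png

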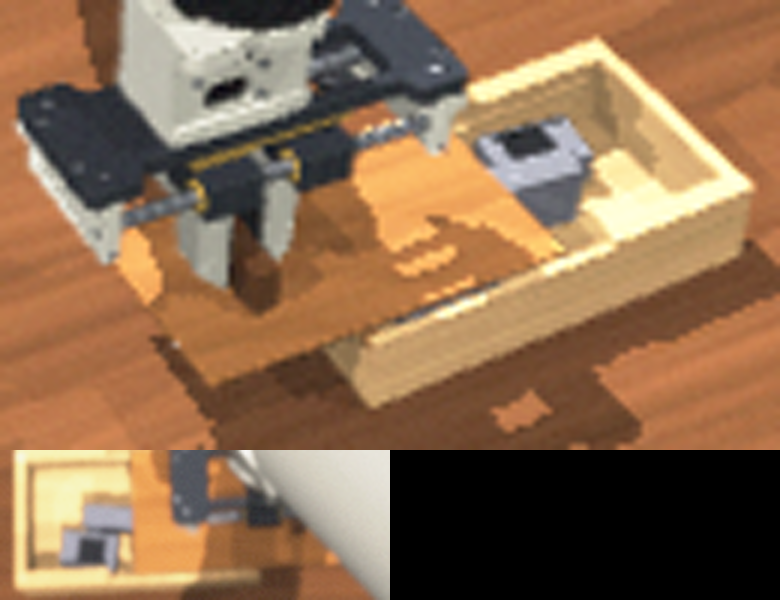

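The lid touches a pack. Since my last look, one of the rear packs has been knocked and now leans on its neighbour, which is the moving-pack disturbance. I'll lay the lid aside again and fix the pack.

```bash
python3 -m handwheel '[[[0,-3,-20,0,0,0],[0,0,-30,0,0,0],[0,0,-15,-3,0,1.5],[0,-36,0,0,0,0],[0,-36,0,0,0,0],[0,-36,0,0,0,0],[0,-36,0,0,0,0],[0,-36,0,0,0,0],[0,-36,0,0,0,0],[0,0,0,0,0,0],[0,0,30,0,0,0],[0,0,30,0,0,0],[0,0,20,0,0,0],[0,0,0,0,0,0],[0,0,0,0,0,0],[0,0,0,0,0,0]]]'
python3 -c "
from h import *
plan(611,-247,8,180)"
```

```text
time: 52.3
tcp_pos: [0.5998, -0.242, 0.0386]
eef_rot: [-3.141, 0.003, -3.139]
wrist_force: [0.1, -0.1, -0.3]
gripper_width: 0.0141
gripper_force: 30.0
turn [-0.02  0.16  0.14] then shift [-11.2  -5.   30.6] rows 1
```

```bash
python3 -m handwheel '[[[-11,-5,0,0,0,0],[0,0,15,0,0,0],[0,0,12,0,0,0],[0,0,3,0,0,0],[0,0,0,0,0,0],[0,0,0,0,0,0]]]'
python3 -m handwheel '[[[0,0,0,0,0,0],[0,0,0,0,0,0],[0,0,0,0,0,0],[0,0,0,0,0,0],[0,0,-35,0,0,0],[0,0,-35,0,0,0],[0,0,-35,0,0,0],[0,0,0,0,0,0]]]' 0.45
python3 - <<'E'
from h import *
t=snap('top','top18.png')
o=cv2.resize(t['image'][138:206,145:245,::-1],(800,544),interpolation=cv2.INTER_CUBIC)
cv2.imwrite('pics/c18.png',o)
plan(600,100,110,180); print(pose()[2]['q'])
E
```

```text
time: 52.8
tcp_pos: [0.6091, -0.247, 0.0068]
eef_rot: [-3.141, 0.0, -3.139]
wrist_force: [-0.4, 0.6, -1.2]
gripper_width: 0.0138
gripper_force: 30.0
time: 53.47
tcp_pos: [0.6145, -0.2476, 0.1202]
eef_rot: [-3.138, 0.012, -3.139]
wrist_force: [1.7, -0.7, 0.7]
gripper_width: 0.0416
gripper_force: 0.0
turn [-0.18  0.49  0.11] then shift [ 12.9 347.7   7.1] rows 9
[ 0.95785062  0.79996473 -0.9362361   1.60483479  0.70784317  1.09744611
  1.40713329]
```

View pics/c18.png

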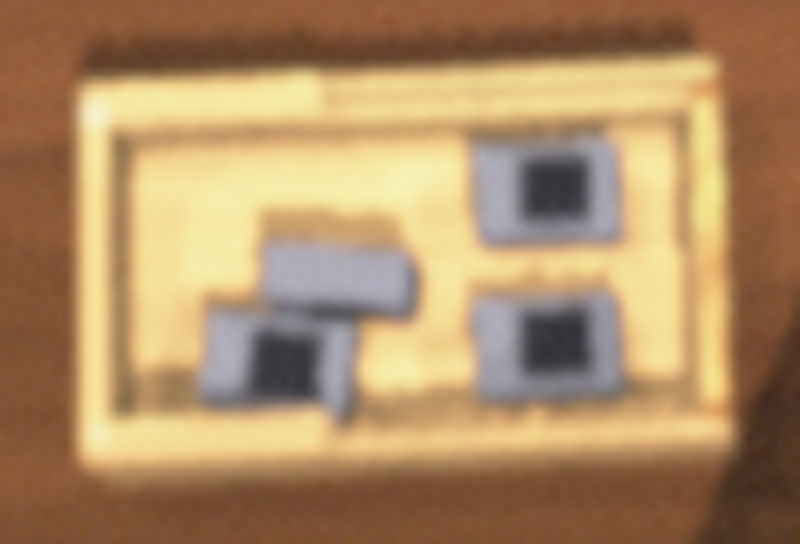

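The crop shows the rear +x pack standing on its long edge, with its bare side face up at (262–412, 245–312). Its neighbour is flat at (280,358), and the front two are fine at (548,188) and (550,345). I'll tip the standing one flat towards +x, where there is room, using the closed fingers.

```bash
python3 -m handwheel '[[[0,40,0,0,0,0],[0,40,0,0,0,-1.5],[0,40,0,0,0,0],[0,40,0,0,0,0],[0,40,0,0,0,0],[0,40,0,0,0,0],[0,40,0,0,0,0],[0,0,0,0,0,0],[0,0,0,0,0,0]]]' 0 10
python3 - <<'E'
from h import *
c=dict(np.load('pics/top18.npz'));a=np.radians(1.5);Rb=np.array([[np.cos(a),-np.sin(a)],[np.sin(a),np.cos(a)]]);o=np.array([596,116.7])
def q(x,y,z):
    P=unproj(c,145+x/8-.44,138+y/8-.44,z/1000)[:2]*1000; print((x,y,z),P.round(1),'box',(Rb.T@(P-o)).round(1))
for x,y in[(262,242),(410,252),(408,315),(262,302)]: q(x,y,40)
for x,y in[(210,310),(355,322),(345,418),(205,400)]: q(x,y,26)
plan(600,150,100,181.5); print(pose()[2]['q'][6])
w=snap('wrist','w18.png')
E
```

```text
time: 54.27
tcp_pos: [0.6028, 0.0368, 0.1119]
eef_rot: [3.141, 0.0, -3.106]
wrist_force: [-0.4, 0.1, 0.1]
gripper_width: 0.0003
gripper_force: 0.0
(262, 242, 40) [603.9 165.5] box [ 9.2 48.5]
(410, 252, 40) [599.6 115.9] box [ 3.6 -0.9]
(408, 315, 40) [578.1 116.4] box [-17.9   0.2]
(262, 302, 40) [583.4 165.1] box [-11.3  48.7]
(210, 310, 26) [584.  185.3] box [-10.1  68.9]
(355, 322, 26) [579.  136.3] box [-16.5  20.1]
(345, 418, 26) [546.1 139.3] box [-49.3  23.9]
(205, 400, 26) [553.2 186.4] box [-41.   70.8]
turn [0.05 0.02 0.52] then shift [-1.000e-01  1.132e+02  1.190e+01] rows 3
0.9617313204480895
```

```bash
python3 -m handwheel '[[[13,35,0,0,0,0],[13,35,0,0,0,0],[12,34,0,0,0,0],[0,0,30,0,0,0],[0,0,25,0,0,0],[0,0,0,0,0,0],[0,0,0,0,0,0],[0,0,0,0,0,0]]]'
python3 -c "
from h import *
plan(562,141,32,181.5)"
```

```text
time: 54.98
tcp_pos: [0.564, 0.1341, 0.0577]
eef_rot: [-3.141, 0.001, -3.116]
wrist_force: [0.5, -0.4, 0.5]
gripper_width: 0.0007
gripper_force: 0.0
turn [-0.03  0.08 -0.04] then shift [ 1.8  7.  25.7] rows 1
```

```bash
python3 -m handwheel '[[[2,7,0,0,0,0],[0,0,15,0,0,0],[0,0,10,0,0,0],[0,0,0,0,0,0],[0,0,0,0,0,0]]]'
python3 -m handwheel '[[[-4,0,0,0,0,0],[-4,0,0,0,0,0],[-4,0,0,0,0,0],[-4,0,0,0,0,0],[0,0,0,0,0,0]]]'
python3 -m handwheel '[[[-4,0,0,0,0,0],[-4,0,0,0,0,0],[-4,0,0,0,0,0],[-4,0,0,0,0,0],[0,0,0,0,0,0]]]'
python3 -m handwheel '[[[-4,0,0,0,0,0],[-4,0,0,0,0,0],[0,0,0,0,0,0],[0,0,0,0,0,0]]]'
python3 - <<'E'
from h import *
t=snap('top','top19.png');w=snap('wrist','w19.png');s=snap('scene','s19.png')
E
```

```text
time: 55.4
tcp_pos: [0.5603, 0.142, 0.0314]
eef_rot: [-3.141, -0.0, -3.114]
wrist_force: [0.4, 0.6, 0.1]
gripper_width: 0.0004
gripper_force: 0.0
time: 55.82
tcp_pos: [0.5784, 0.1428, 0.0326]
eef_rot: [-3.141, 0.002, -3.114]
wrist_force: [0.5, -0.3, -0.2]
gripper_width: 0.0002
gripper_force: 0.0
time: 56.23
tcp_pos: [0.5941, 0.1431, 0.0323]
eef_rot: [-3.141, 0.002, -3.114]
wrist_force: [-0.5, -0.1, 0.1]
gripper_width: 0.0004
gripper_force: 0.0
time: 56.57
tcp_pos: [0.6012, 0.1435, 0.0322]
eef_rot: [-3.141, 0.001, -3.114]
wrist_force: [-0.3, 0.5, 0.3]
gripper_width: 0.0007
gripper_force: 0.0
```

The view budget is used up, so I continue with numeric checks.

```bash
python3 -m handwheel '[[[0,0,-35,0,0,0],[0,0,-40,0,0,0],[0,-40,0,0,0,0],[0,-40,0,0,0,0],[0,-40,0,0,0,0],[0,-40,0,0,0,0],[0,-40,0,0,0,0],[0,-40,0,0,0,0],[0,-40,0,0,0,0],[0,0,0,0,0,0],[0,0,0,0,0,0]]]' 0.45
cat >> h.py <<'E'
O=np.array([596,116.7]);A0=np.radians(1.5);RB=np.array([[np.cos(A0),-np.sin(A0)],[np.sin(A0),np.cos(A0)]])
def toworld(b): return O+RB@np.array(b)
def boxmap(c,z=.026,step=4,show=True):
    """rectified box image sampled at height z; rows box x +56..-56, cols box y +100..-100"""
    xs=np.arange(56,-57,-step);ys=np.arange(100,-101,-step)
    P=[[proj(c,np.r_[toworld((x,y)),0]/1000+[0,0,z]) for y in ys] for x in xs]
    m=np.array(P,np.float32); im=cv2.remap(c['image'],m,None,cv2.INTER_LINEAR)
    hsv=cv2.cvtColor(im,cv2.COLOR_RGB2HSV)
    if show:
        for x,r,g in zip(xs,hsv,im):
            print('%4d '%x+''.join('#' if (h[1]<90 and h[2]<95) else ('o' if h[1]<90 else '.') for h in r))
    return im,hsv
E
python3 - <<'E'
from h import *
c=dict(np.load('pics/top14.npz')); boxmap(c)
t=snap('top','top20.png'); print(); boxmap(t)
E
```

```text
time: 57.63
tcp_pos: [0.6081, -0.1409, 0.1068]
eef_rot: [-3.14, 0.0, -3.121]
wrist_force: [-0.0, 1.0, 0.2]
gripper_width: 0.0412
gripper_force: 0.0
  56 ...................................................
  52 ...............o...................................
  48 .......ooooooooooooo...............................
  44 ......oooooooooooooo..........ooooooooooooo........
  40 ......oooooooooooooo.oooooooo.oooooooooooooo.......
  36 ......oooooo####ooooooooooooooooooooo##oooooooo....
  32 ......ooooo#####ooooooooooooooooooo#####ooooooo....
  28 .......oooo#####ooooooooooooo.ooooo#####oooo.oo....
  24 .......ooooo#####ooo.oooooooo.ooooo#####oooo..o....
  20 .......ooooo####oooo...ooo....ooooo#####oooo..o....
  16 .......ooooooooooooo..ooooo...oooooooooooooo.......
  12 .......ooooo.....ooooooooooooooooooooooooooo.......
   8 ......oooo.........ooooooooooo.oooooooooooo........
   4 ...o.ooooooooooooooooooooooooooo.............oo....
   0 ...oooooooooo...oo.ooooooooooooo.............oo....
  -4 .....oo.............oooooooooo.............oooo....
  -8 ........oooooooooooooooooooooo.oo..
[... 1654 characters left out ...]
.....oo.oooo....
 -12 ........ooooooooo.........oo..ooooooooooooo.ooo....
 -16 .......ooooooooooooo.....oo...ooooooooooooo.ooo....
 -20 .......oooooooooooooo..oooooo.ooooo#####ooo...o....
 -24 .......ooooo#####oooo....oo.o.ooooo#####ooo........
 -28 .......ooooo#####oooo....o..o.ooooo#####ooo........
 -32 .......ooooo#####oooo...ooooooooooo#####ooo........
 -36 .......ooooo#####oooo.........ooooooooooooo........
 -40 .......oooo######oooo.........ooooooooooooo........
 -44 ........ooooooooooooo.........ooooooooooooo........
 -48 ..................oo...............................
 -52 ...................................................
 -56 ...................................................
```

All four packs are flat again: each label faces up, and the moved one sits at box x 6..42, y -4..48. Re-grasp the lid.

```bash
python3 -m handwheel '[[[0,-35,0,0,0,1],[0,-35,0,0,0,0],[0,-30,0,0,0,0],[0,0,30,0,0,0],[0,0,15,0,0,0],[0,0,0,0,0,0],[0,0,0,0,0,0],[0,0,0,0,0,0]]]' 0.45
python3 -c "
from h import *
for i in range(2): read_camera('top');plan(609.3,-247,7.5,180)"
```

```text
time: 58.35
tcp_pos: [0.6115, -0.2334, 0.0635]
eef_rot: [3.141, 0.002, -3.127]
wrist_force: [0.7, 0.7, 0.5]
gripper_width: 0.0417
gripper_force: 0.0
turn [0.   0.18 0.8 ] then shift [  2.5 -13.   56.4] rows 2
turn [-0.03  0.18  0.76] then shift [  2.5 -12.4  56.5] rows 2
```

```bash
python3 -m handwheel '[[[2.5,-12.5,0,0,0,0.8],[0,0,25,0,0,0],[0,0,20,0,0,0],[0,0,10.5,0,0,0],[0,0,0,0,0,0],[0,0,0,0,0,0],[0,0,0,0,0,0]]]'
python3 -c "
from h import *
for i in range(2): read_camera('top');plan(609.3,-247,7.5,180)"
```

```text
time: 59.03
tcp_pos: [0.6086, -0.2493, 0.0076]
eef_rot: [-3.141, 0.002, 3.138]
wrist_force: [0.3, 0.6, -0.8]
gripper_width: 0.0412
gripper_force: 0.0
turn [-0.05  0.12 -0.2 ] then shift [-0.7  2.2  0.1] rows 1
turn [-0.05  0.12 -0.2 ] then shift [-0.8  2.2  0.1] rows 1
```

```bash
python3 -m handwheel '[[[-0.7,2,0,0,0.1,-0.2],[0,0,0,0,0,0],[0,0,0,0,0,0]]]'
python3 -m handwheel '[[[0,0,0,0,0,0],[0,0,0,0,0,0],[0,0,0,0,0,0],[0,0,0,0,0,0],[0,0,0,0,0,0],[0,0,0,0,0,0],[0,0,-25,0,0,0],[0,0,-30,0,0,0],[0,0,-30,0,0,0],[0,0,-15,3,0,-1.5],[0,0,0,0,0,0],[0,0,0,0,0,0]]]' 0 30
python3 - <<'E'
from h import *
plan(598,-45,100,181.5,3)
t=snap('top','top21.png'); boxmap(t)
E
```

```text
time: 59.38
tcp_pos: [0.6091, -0.2466, 0.0072]
eef_rot: [-3.141, -0.0, -3.141]
wrist_force: [-1.0, -0.3, -0.3]
gripper_width: 0.041
gripper_force: 0.0
time: 60.38
tcp_pos: [0.6095, -0.2458, 0.1078]
eef_rot: [-3.089, 0.0, -3.114]
wrist_force: [0.0, -0.1, -2.2]
gripper_width: 0.0138
gripper_force: 30.0
turn [-0.03  0.01  0.11] then shift [  6.2 201.2  -2.8] rows 5
  56 ...................................................
  52 ...................................................
  48 ...................................................
  44 ...............ooooooo.........oooooooooooo........
  40 ...........o.ooooooooooooo..o.oooooooooooooo.......
  36 ...oooooooooooooooooooooooooo.oooooo###oooooooo....
  32 ...ooooooooo..ooooo####oooo.o.ooooo#####oooo.oo....
  28 ...oooooooo...ooooo####oooo...ooooo#####oooo..o....
  24 ......ooooo...oooo#####oooo...ooooo#####oooo..o....
  20 ......oooo...ooooo#####oooo...ooooo#####oooo.......
  16 .....ooooo...oooooooo##oooo...oooooooooooooo.......
  12 .....ooooo...oooooooooooooo...oooooooooooooo.......
   8 ......oooo....ooooooooooooo....oooooooooooo...
[... 217 characters left out ...]
.....oo....o....
 -12 ........oooooooo.....oooooooooooooooooooooo........
 -16 .......ooooooooooooo.oooooooo.ooooooooooooo..oo....
 -20 .......oooooooooooooooooooooo.ooooo#####ooo........
 -24 .......ooooo#####oooo.oooo....ooooo#####ooo........
 -28 .......ooooo#####oooo.oooo....ooooo#####ooo........
 -32 .......ooooo#####oooo.oooooo..ooooo#####ooo........
 -36 .......ooooo#####oooo.oooo....oooooo##ooooo........
 -40 .......ooooo#####oooo.........ooooooooooooo........
 -44 ........ooooooooooooo.........ooooooooooooo........
 -48 ..................oo...............................
 -52 ...................................................
 -56 ...................................................
```

```bash
python3 -m handwheel '[[[1.3,37,0,0,0,0],[1.3,37,0,0,0,0],[1.3,37,0,0,0,0],[1.3,37,0,0,0,0],[1.3,37,0,0,0,0],[1.2,30,0,0,0,0],[0,0,0,0,0,0],[0,0,15,0,0,0],[0,0,15,0,0,0],[0,0,0,0,0,0],[0,0,0,0,0,0],[0,0,0,0,0,0]]]'
python3 -c "
from h import *
for i in range(3): read_camera('top');plan(597.6,-27,51,181.5,3)
print(pose()[2]['wrist_force'])"
```

```text
time: 61.43
tcp_pos: [0.5951, -0.0356, 0.0646]
eef_rot: [-3.089, -0.003, -3.118]
wrist_force: [0.7, 0.5, -1.3]
gripper_width: 0.0138
gripper_force: 30.0
turn [-0.01 -0.11 -0.1 ] then shift [-2.3  8.8 13.8] rows 1
turn [-0.02 -0.06 -0.07] then shift [-1.9  8.5 14.3] rows 1
turn [-0.02 -0.03 -0.05] then shift [-1.8  8.3 14.6] rows 1
[ 0.11274055 -0.29876463 -1.11622573]
```

```bash
python3 -m handwheel '[[[-1.8,8,8,0,0,0],[0,0,0,0,0,0],[0,0,0,0,0,0],[0,0,0,0,0,0]]]'
python3 - <<'E'
from h import *
w=snap('wrist','w22.png');plan(597.6,-27,51,181.5,3);print(pose()[2]['wrist_force'])
# edge profile across the -x side at several box y: sample box x from -70 to -50 at z of guides (42); print saturation/value and hue
hsv=cv2.cvtColor(w['image'],cv2.COLOR_RGB2HSV)
old=dict(np.load('pics/w16.npz')); ho=cv2.cvtColor(old['image'],cv2.COLOR_RGB2HSV)
for nm,c,h in(('old',old,ho),('new',w,hsv)):
  for y in(-90,-60,-30,0):
    L=[]
    for x in np.arange(-68,-50,1):
        u,v=proj(c,np.r_[toworld((x,y)),45]/1000,True); L.append('%3d/%3d'%tuple(cv2.remap(h,np.float32([[[u,v]]]),None,1)[0,0,1:]))
    print(nm,y,' '.join(L))
E
```

```text
time: 61.92
tcp_pos: [0.5971, -0.026, 0.0572]
eef_rot: [-3.089, -0.001, -3.115]
wrist_force: [-0.3, 0.2, -1.0]
gripper_width: 0.0137
gripper_force: 30.0
turn [-0.03 -0.07  0.04] then shift [-0.4 -0.4  6.3] rows 1
[-0.62422463  0.34218591 -1.0708385 ]
old -90 153/109 154/106 157/103 141/131 126/209  99/252  93/252  95/252  96/251 105/244 119/232 149/183 170/174 167/181 167/183 168/185 168/186 166/188
old -60 159/102 154/107 155/104 138/138 120/221  93/252  89/252  93/250 105/242 109/238 125/222 161/186 169/209 165/216 166/219 166/220 166/220 165/220
old -30 161/192 160/196 156/203 119/242  33/255   4/255   8/255  12/255  14/255  54/255 123/247 134/255 125/255 123/255 122/255 121/255 124/255 125/255
old 0 162/189 162/190 156/201 119/244  48/255  17/255  17/255  17/255  17/255  52/255 111/252 132/254 131/255 127/255 125/255 128/255 130/255 131/255
new -90 156/108 155/107 155/105 137/133 125/205 104/248  96/251 105/245 108/241 111/240 116/234 141/189 165/173 167/180 167/182 166/183 167/185 168/187
new -60 156/102 156/105 155/105 136/136 125/215  96/252  88/252  95/250 107/241 110/238 118/232 148/192 167/202 166/215 165/218 164/218 165/220 166/220
new -30 163/192 160/196 158/201 118/245  34/255   3/255   8/255  12/255  14/255  56/254 123/241 136/253 126/255 124/255 122/255 121/255 122/255 123/255
new 0 161/190 161/191 158/200 113/247  46/255  18/255  17/255  17/255  16/255  49/255 114/250 133/253 131/255 128/255 125/255 127/255 127/255 131/255
```

Lid and guide edges are parallel with about a 2 mm gap, so it is well centred. Descend and slide in.

```bash
python3 -m handwheel '[[[0.3,0,3,0,0,0],[0,0,3.3,0,0,0],[0,0,0,0,0,0],[0,0,0,0,0,0],[0,0,0,0,0,0]]]'
python3 -c "
from h import *
read_camera('top');plan(597.4,-27,51,181.5,3)
print(pose()[2]['wrist_force'])"
```

```text
time: 62.38
tcp_pos: [0.5968, -0.0268, 0.0509]
eef_rot: [-3.089, -0.001, -3.115]
wrist_force: [-0.3, -0.1, -0.8]
gripper_width: 0.0137
gripper_force: 30.0
turn [-0.03 -0.07  0.  ] then shift [-0.5 -0.2 -0. ] rows 1
[-0.11194586 -0.5219355  -1.18669507]
```

```bash
python3 -m handwheel '[[[0,8,0,0,0,0],[0,8,0,0,0,0],[0,8,0,0,0,0],[0,8,0,0,0,0],[0,0,0,0,0,0],[0,0,0,0,0,0]]]'
python3 -m handwheel '[[[0,8,0,0,0,0],[0,8,0,0,0,0],[0,8,0,0,0,0],[0,0,0,0,0,0],[0,0,0,0,0,0]]]'
python3 -c "
from h import *
read_camera('top');plan(596,67,46,181.5,3)
print(pose()[2]['wrist_force'])"
```

```text
time: 62.93
tcp_pos: [0.5959, 0.0065, 0.0493]
eef_rot: [-3.089, -0.001, -3.113]
wrist_force: [0.4, 0.5, -1.1]
gripper_width: 0.0136
gripper_force: 30.0
time: 63.35
tcp_pos: [0.5953, 0.0303, 0.0481]
eef_rot: [-3.089, -0.001, -3.114]
wrist_force: [0.1, -0.2, -1.0]
gripper_width: 0.0135
gripper_force: 30.0
turn [-0.04 -0.07  0.06] then shift [-1.6 37.6  0. ] rows 1
[ 0.35753003 -0.27326033 -0.54958209]
```

```bash
python3 -m handwheel '[[[0,8,0,0,0,0],[0,8,0,0,0,0],[0,8,0,0,0,0],[0,6,0,0,0,0],[0,3,0,0,0,0],[0,0,0,0,0,0],[0,0,0,0,0,0]]]'
python3 -c "
from h import *
read_camera('top');plan(596,67,46,181.5,3)
print(pose()[2]['wrist_force'])"
```

```text
time: 63.98
tcp_pos: [0.5945, 0.0626, 0.0463]
eef_rot: [-3.089, -0.001, -3.115]
wrist_force: [-0.8, 1.3, -0.7]
gripper_width: 0.0138
gripper_force: 30.0
turn [-0.02 -0.06  0.02] then shift [-1.5  4.7  0.1] rows 1
[ 0.68956759 -0.09132963 -0.12172575]
```

```bash
python3 -m handwheel '[[[0,1.5,0,0,0,0],[0,1.5,0,0,0,0],[0,1,0,0,0,0],[0,0,0,0,0,0],[0,0,0,0,0,0]]]'
python3 -m handwheel '[[[0,1,0,0,0,0],[0,0,0,0,0,0],[0,0,0,0,0,0]]]'
python3 -m handwheel '[[[0,1,0,0,0,0],[0,0,0,0,0,0],[0,0,0,0,0,0]]]'
```

```text
time: 64.45
tcp_pos: [0.5946, 0.0659, 0.0462]
eef_rot: [-3.089, -0.001, -3.116]
wrist_force: [1.0, -0.7, 1.4]
gripper_width: 0.0141
gripper_force: 30.0
time: 64.7
tcp_pos: [0.5945, 0.067, 0.0461]
eef_rot: [-3.089, -0.001, -3.115]
wrist_force: [-0.4, -1.4, 0.6]
gripper_width: 0.0139
gripper_force: 30.0
time: 64.95
tcp_pos: [0.5944, 0.0681, 0.046]
eef_rot: [-3.089, -0.001, -3.115]
wrist_force: [0.5, -1.0, 1.6]
gripper_width: 0.0139
gripper_force: 30.0
```

```bash
python3 -m handwheel '[[[0,0.8,0,0,0,0],[0,0,0,0,0,0],[0,0,0,0,0,0]]]'
python3 -m handwheel '[[[0,0,1.9,-0.75,0,0],[0,0,1.9,-0.75,0,0],[0,0,0,0,0,0],[0,0,0,0,0,0]]]'
python3 -m handwheel '[[[0,0,1.5,-0.75,0,0],[0,0,0,0,0,0],[0,0,0,0,0,0]]]'
```

```text
time: 65.2
tcp_pos: [0.5945, 0.0681, 0.0459]
eef_rot: [-3.088, -0.001, -3.116]
wrist_force: [0.5, -3.7, 2.2]
gripper_width: 0.0138
gripper_force: 30.0
time: 65.53
tcp_pos: [0.5944, 0.0679, 0.042]
eef_rot: [-3.115, -0.001, -3.116]
wrist_force: [0.5, -4.3, 2.7]
gripper_width: 0.0131
gripper_force: 30.0
time: 65.78
tcp_pos: [0.5944, 0.068, 0.0405]
eef_rot: [-3.127, -0.001, -3.116]
wrist_force: [1.3, -4.5, 1.4]
gripper_width: 0.0143
gripper_force: 30.0
```

```bash
python3 -m handwheel '[[[0,-0.4,1.2,-0.8,0,0],[0,0,0,0,0,0],[0,0,0,0,0,0]]]'
python3 -m handwheel '[[[0,0,0.5,0,0,0],[0,0,0,0,0,0],[0,0,0,0,0,0]]]'
python3 -c "
from h import *
print(pose()[2]['wrist_force'],pose()[2]['moment'])"
```

```text
time: 66.03
tcp_pos: [0.5941, 0.0679, 0.0391]
eef_rot: [-3.141, -0.002, -3.115]
wrist_force: [2.4, -4.3, -0.4]
gripper_width: 0.0137
gripper_force: 30.0
time: 66.28
tcp_pos: [0.5944, 0.068, 0.0389]
eef_rot: [-3.141, -0.001, -3.115]
wrist_force: [0.6, -5.1, -0.0]
gripper_width: 0.0135
gripper_force: 30.0
[ 0.63527191 -5.08931845 -0.04064137] [-0.91863247 -0.48852282  0.04863585]
```

```bash
python3 -m handwheel '[[[0,0,0,0,0,0],[0,0,0,0,0,0],[0,0,0,0,0,0],[0,0,0,0,0,0],[0,0,-30,0,0,0],[0,0,-30,0,0,0],[0,0,0,0,0,0],[0,0,0,0,0,0],[0,0,0,0,0,0]]]' 0.4
python3 -m handwheel '[[[0,0,0,0,0,0],[0,0,0,0,0,0],[0,0,0,0,0,0],[0,0,0,0,0,0]]]' 0 10
python3 - <<'E'
from h import *
plan(595,67,64,181.5)
w=snap('wrist','w23.png'); t0=dict(np.load('pics/w1.npz'))
hsv=cv2.cvtColor(w['image'],cv2.COLOR_RGB2HSV)
for x in(-45,-20,20):
  L=[]
  for y in np.arange(-84,-110,-1.5):
    u,v=proj(w,np.r_[toworld((x,y)),37]/1000,True)
    L.append('%d:%3d/%3d'%(y,*(cv2.remap(hsv,np.float32([[[u,v]]]),None,1)[0,0,1:])) if 0<v<384 else '-')
  print(x,' '.join(L))
E
```

```text
time: 67.03
tcp_pos: [0.5941, 0.0683, 0.0986]
eef_rot: [3.141, -0.001, -3.115]
wrist_force: [0.1, -0.5, 0.6]
gripper_width: 0.0364
gripper_force: 0.0
time: 67.37
tcp_pos: [0.5939, 0.0682, 0.0982]
eef_rot: [3.141, -0.002, -3.115]
wrist_force: [-1.0, -0.1, -0.3]
gripper_width: 0.0147
gripper_force: 0.0
turn [ 0.03 -0.14  0.02] then shift [-1.  -1.2 34.2] rows 1
-45 -84:169/190 -85:169/192 -87:172/192 -88:169/193 -90:171/192 -91:170/193 -93:169/186 -94:149/132 -96:126/103 -97:141/112 -99:155/194 -100:147/226 -102:153/213 -103:156/209 -105:157/203 -106:166/160 -108:161/105 -109:163/100
-20 -84:173/185 -85:173/184 -87:173/183 -88:174/183 -90:173/183 -91:171/183 -93:171/178 -94:148/127 -96:128/107 -97:141/115 -99:159/198 -100:154/223 -102:151/217 -103:159/208 -105:160/208 -106:162/168 -108:161/104 -109:160/104
20 -84: 33/ 49 -85: 36/ 49 -87: 40/ 50 -88: 29/ 49 -90: 37/ 50 -91: 34/ 49 -93: 31/ 49 -94: 34/ 49 -96: 36/ 50 -97: 36/ 50 -99: 34/ 48 -100: 35/ 49 -102: 29/ 50 -103: 37/ 50 -105: 35/ 50 -106: 31/ 49 -108: 36/ 50 -109: 36/ 50
```

The lid's front edge is at box y -94, with a dark gap before the lip at -98, so it sits behind the lip. Check its height by touching the handle top (63 mm expected if seated).

```bash
python3 -m handwheel '[[[0,-1,20,0,0,0],[0,0,12,0,0,0],[0,0,0,0,0,0],[0,0,0,0,0,0],[0,0,0,0,0,0]]]' 0
python3 -m handwheel '[[[0,0,1.5,0,0,0],[0,0,0,0,0,0],[0,0,0,0,0,0]]]'
python3 -m handwheel '[[[0,0,1.5,0,0,0],[0,0,0,0,0,0],[0,0,0,0,0,0]]]'
python3 -m handwheel '[[[0,0,1.5,0,0,0],[0,0,0,0,0,0],[0,0,0,0,0,0]]]'
```

```text
time: 67.83
tcp_pos: [0.5944, 0.0676, 0.0671]
eef_rot: [3.141, -0.001, -3.115]
wrist_force: [0.2, -0.3, 0.2]
gripper_width: 0.0003
gripper_force: 0.0
time: 68.08
tcp_pos: [0.5946, 0.0672, 0.0658]
eef_rot: [3.141, -0.001, -3.115]
wrist_force: [0.3, -0.9, 0.3]
gripper_width: 0.0002
gripper_force: 0.0
time: 68.33
tcp_pos: [0.5944, 0.0671, 0.0639]
eef_rot: [3.141, -0.001, -3.115]
wrist_force: [0.0, -0.3, -0.2]
gripper_width: 0.0006
gripper_force: 0.0
time: 68.58
tcp_pos: [0.5946, 0.0672, 0.0634]
eef_rot: [-3.141, -0.001, -3.115]
wrist_force: [-2.2, -0.5, 7.6]
gripper_width: 0.0004
gripper_force: 3.8
```

Contact at 63.4 mm, so the lid is seated. Retreat, check the desk and hand in.

```bash
python3 -m handwheel '[[[0,0,-35,0,0,0],[0,0,-40,0,0,0],[0,0,-40,0,0,0],[0,-40,0,0,0,0],[0,-40,0,0,0,0],[0,-40,0,0,0,0],[0,-40,0,0,0,0],[0,-40,0,0,0,0],[0,-40,0,0,0,0],[0,-40,0,0,0,0],[0,-40,0,0,0,0],[0,-40,0,0,0,0],[0,-40,0,0,0,0],[0,0,0,0,0,0],[0,0,0,0,0,0],[0,0,0,0,0,0]]]' 0.3
python3 - <<'E'
from h import *
t=snap('top','top24.png'); s=pose()[2]; print(s['tcp_pos'],s['time'])
for x,y in [(454,373),(379,327),(368,250),(483,-228),(464,255),(451,21),(429,-93),(468,-343)]: rect(t,*px(t,x,y,15),.015,w=19)
a=dict(np.load('pics/top0.npz'))['image'].astype(int); b=t['image'].astype(int)
d=np.abs(a-b).sum(2)
print('mug1',d[145:190,60:115].mean(),'cap',d[215:242,178:205].mean(),'lid/box',d[143:200,152:240].mean(),d[143:200,152:240].max(),'mug2',d[150:195,385:440].mean())
E
```

```text
time: 69.92
tcp_pos: [0.6049, -0.3321, 0.1769]
eef_rot: [3.14, -0.001, -3.116]
wrist_force: [-0.6, 0.6, 0.0]
gripper_width: 0.0279
gripper_force: 0.0
[ 0.60533645 -0.33075916  0.17721499] 69.9667
(100, 226) centre [454.7 373. ] L 42.5 W 38.7 yaw 20.9 229
(116, 254) centre [380.5 327.3] L 41.6 W 40.1 yaw 12.4 238
(145, 258) centre [370.2 252.1] L 39.4 W 39.3 yaw -88.3 231
(325, 211) centre [ 483.4 -227.8] L 70.8 W 39.0 yaw -36.1 379
(145, 222) none
(232, 225) none
(275, 232) none
(368, 216) none
mug1 82.69818181818182 cap 67.77914951989025 lid/box 73.33313397129187 180 mug2 79.91353535353535
```

```bash
python3 -c "
from bench import *
print(hand_in())"
```

```text
the job is handed in; nothing more can be done
None
```

The job is handed in at about 70 s of robot time: all four middle-length packs were flat in the box when last seen before closing, all three shorts and the long pack are on the desk, and the lid is home behind its lip (handle top touched at 63.4 mm). A rear pack was found tipped on its edge mid-run, so I took the lid off again and pushed it flat; I did not measure the mugs and cap at the end, but nothing I did came near them.

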